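Line up the mask packs for the sealer

ROBOT

A 6-joint arm with a two-finger parallel gripper is mounted at the origin on the work surface. World frame = base frame: x ahead of the robot, y to its left, z up, the work surface at z = 0. Lengths are in mm, angles in degrees, forces in N, time in s.
With the tool pointing down it reaches from about 350 to 950 mm from the base axis. Payload 17.4 kg.
Tool frame: the origin (TCP) lies at the very end of the fingers, on their centre line; the grasp point (between the pads) lies env.grip_depth behind it (env.grip_depth is the distance from the TCP to the grasp point, in mm); z points along the fingers, y is the line along which they close (so a half turn about z gives the same grasp; the last joint's range is limited). The gripper opens to 93 mm and grips with 3 to 60 N. Pads are 15 mm wide; open, the fingers measure 128 mm over their backs; the gripper's body (75 mm by 188 mm) begins 65 mm behind the grasp point.
Start: joints at [69.626, 6.646, 82.598, -0, 90.757, -2.166], TCP at [210.93, 641.203, 218.646] pointing down, gripper open.
Joint ranges: [-162.19, 162.19], [-47.58, 125.68], [4.15, 143.07], [-65.23, 245.23], [0.69, 171.88], [-170.13, 170.13]. Speed limits (degrees/s): [108.29, 108.29, 127.2, 180, 180, 180].

INTERFACE

Orientations are given as a 3x3 rotation matrix whose columns are the frame's x, y, z axes.
In Python, from bench import env gives the robot as it stands.
- The arm moves only by the tool step_arm, never from a script. Its argument "series" is a list that holds one entry, the list of rows, each a list of 7 numbers: the closure, from -1 (fully open) to 1 (shut), then the shift along the world's x, y, z in shares of 750 mm (1.0 is 750 mm), then the turn, a rotation vector about the world's x, y, z in normalised numbers (1 is 4 rad). A call has 1 to 10 rows; each row is the pose to reach, as a shift and turn from the pose commanded when the call began; what a row does not reach only later rows make up. A row lasts 1/10 s, in which the tool goes at most 50 mm and 8.59 degrees, less where a joint would pass 70% of its speed; a pose out of reach is approached as far as the arm can. No shift or turn number may pass 1 either way. A call with a gripper value outside its range is refused whole. The fingers move at their own pace and stop on an object; "grip_force" is the grip in N (left out, the last holds). Time passes only in rows, so rows that repeat a pose let the fingers close. It gives the time, the measured TCP pose, the force, the opening and the grip force at its end, in the units of the state.
- env.observe(): the state, without advancing time (a new reading comes with each control period).
- env.grab_frame(name): name is "side" or "top"; returns (picture, depth): 384x512x3 uint8, red, green, blue; 384x512 float32, mm along the optical axis (not along the pixel's ray), 0 where there is no reading.
- env.camera_params(name): a dict with "vfov" (degrees; the focal length in pixels is half the picture's height over the tangent of half this angle, whatever the lens; pixels are square), "cx", "cy" (the principal point, pixels), "extrinsics" (4x4, takes a point from camera to world coordinates). Camera axes: x right, y up, looking along -z (the intrinsics and any distortion apply to the point x, -y, -z); pixel columns grow to the right and rows downward; lengths in mm; the calibration is good to about 2 mm. A picture is of the moment at which its call begins. camera_params takes no time and is no camera call.
- env.sign_off(): hands the job in; it is judged then, once.
Trained networks look in the newest picture that a camera, given by its name, has taken for a name from the list of things; names that differ only in an ending like _2 or _b are one class to them, and where a whole thing is asked for, a point or a joint stands for the part that bears it (a point fixed in the world has none). Each returns a list of dicts, best first, with "score" (0 to 1); they miss things now and then, are a little off and sometimes report something else, mostly with a low value. They report only what shows in the picture. A call takes as long as a camera call. They do not tell look-alikes from the thing itself.
- env.search_frame(camera, label): "location" ([x, y, z] in mm, in world coordinates, good to about 4 mm: the middle of the surface that is visible of it).
- env.outline_of(camera, label): "mask" (384x512 bool, what is visible of it).
The state is a dict: "clock": time; "joint_pos": joint angles; "joint_vel": joint speeds; "joint_efforts": joint torques, N m; "eef_pos": TCP position; "tcp_rot": TCP orientation; "force": force on the tool from outside, world axes, zero at the start; "moment": the same for the moment, N m; "opening": opening from 0.0 (shut) to 1.0 (fully open); "finger_force": force on a finger pad.
Only numpy, scipy, OpenCV 4.12 (cv2) and the standard library are available. Lean on these libraries where they do the work, as an engineer would, in place of code of your own. Each camera call takes 0.05 s, during which the arm holds its last target. There are 200 camera calls.

TASK

Get the sealing bench ready: put the larger sealed cartons into the sloped lane so that they slide down and queue against its stop, and with the straightedge (never with the fingers) push the small packs into one straight, square row with their robot-side faces along the black line on the mat. Lay the straightedge back flat in its tray, and only when all that is done turn the timer dial until its pointer is at the thick mark. Leave the other things on the bench where they are.

Things in the scene. Friction and masses are not known exactly. Their poses are not given: they have to be found in the camera images.
- line: Black line, 3 mm wide and 420 mm long, printed on a flat grey mat of no thickness in the middle of the bench. Origin: middle of the line at bench level; x points across the line, away from the robot; y runs along the line. The row belongs on the +x side, its robot-side faces on the line (x = 0).
- pack1: Small white pack, a loose box 42 mm square by 30 mm high, 35 g; 3 to 5 are present and start raggedly about the line, about 64 mm apart. Origin: centre of the underside. In the finished row it lies at x = +21 mm in the frame of the line, its sides square to the line (any of the four ways round).
- pack2: Small white pack, a loose box 42 mm square by 30 mm high, 35 g; 3 to 5 are present and start raggedly about the line, about 64 mm apart. Origin: centre of the underside. In the finished row it lies at x = +21 mm in the frame of the line, its sides square to the line (any of the four ways round).
- pack3: Small white pack, a loose box 42 mm square by 30 mm high, 35 g; 3 to 5 are present and start raggedly about the line, about 64 mm apart. Origin: centre of the underside. In the finished row it lies at x = +21 mm in the frame of the line, its sides square to the line (any of the four ways round).
- pack4: Small white pack, a loose box 42 mm square by 30 mm high, 35 g; 3 to 5 are present and start raggedly about the line, about 64 mm apart. Origin: centre of the underside. In the finished row it lies at x = +21 mm in the frame of the line, its sides square to the line (any of the four ways round).
- pack5: Small white pack, a loose box 42 mm square by 30 mm high, 35 g; 3 to 5 are present and start raggedly about the line, about 64 mm apart. Origin: centre of the underside. In the finished row it lies at x = +21 mm in the frame of the line, its sides square to the line (any of the four ways round).
- carton1: Larger white sealed carton, a loose box 56 mm (own x) by 50 mm (own y) by 42 mm high, 120 g; 3 or 4 are present and start between the mat and the blue sealer. Origin: centre of the box, 21 mm above its underside.
- carton2: Larger white sealed carton, a loose box 56 mm (own x) by 50 mm (own y) by 42 mm high, 120 g; 3 or 4 are present and start between the mat and the blue sealer. Origin: centre of the box, 21 mm above its underside.
- carton3: Larger white sealed carton, a loose box 56 mm (own x) by 50 mm (own y) by 42 mm high, 120 g; 3 or 4 are present and start between the mat and the blue sealer. Origin: centre of the box, 21 mm above its underside.
- carton4: Larger white sealed carton, a loose box 56 mm (own x) by 50 mm (own y) by 42 mm high, 120 g; 3 or 4 are present and start between the mat and the blue sealer. Origin: centre of the box, 21 mm above its underside.
- ruler: Straightedge: aluminium bar 340 mm long (own x), 40 mm wide (own y), 14 mm high, 0.28 kg; in its middle a black upright grip block 70 mm long (x), 18 mm thick (y), from 14 to 72 mm above the underside. Both long edges are straight. Origin: centre of the underside. It starts in its tray.
- tray: Shallow grey tray for the straightedge, fixed to the bench right of the row: 370 mm (own x) by 68 mm (own y) outside, walls 4 mm thick and 12 mm high, inner floor 4 mm above the bench. Origin: centre of the underside. The straightedge lies along the tray's x.
- lane_deck: Slippery deck of the fixed flow lane left of the row. Origin: middle of its upper, robot-side end, on the surface, 133 mm above the bench; x down the slope (20 degrees), y across, z out of the surface. 300 mm long to the yellow stop (26 mm high), 64 mm wide between rails 14 mm high and 8 mm thick. Cartons put on it slide to the stop by themselves, either way round.
- dial (a joint): Angle of the timer dial in rad, 0 to 2.75, growing clockwise seen from above; starts between 0.1 and 0.7. The thick mark is at 1.75. The dial turns stiffly enough (0.04 N m) to stay where it is left.
- dial_grip (a point): On the dial's vertical axis at grip height, 87 mm above the bench; turns with the dial. x runs along its grip bar (46 mm long, 14 mm thick, 32 mm high, top 94 mm above the bench); a white pointer line is on top at the -x end. The dial's round base (72 mm wide, 6 mm high) sits on a grey timer box, 110 x 110 x 50 mm, fixed at the right of the bench.
- dial_mark (a point): The thick black mark on top of the timer box, 46 mm out from the dial's axis, to which the pointer must point; thin marks stand around it.
- tape: Bystander: roll of clear tape, 84 mm across, 45 mm high, left, at the robot-side end of the lane. Origin: centre of the underside.
- spray: Bystander: white bottle, 56 mm across, 150 mm high, at the right behind the timer box. Origin: centre of the underside.
- pot: Bystander: small white jar, 38 mm across, 45 mm high, between the row and the lane's upper end. Origin: centre of the underside.
- pencup: Bystander: black cup, 70 mm across, 90 mm high, front right. Origin: centre of the underside.
- stapler: Bystander: black stapler, 130 by 30 by 40 mm, left of the lane. Origin: centre of the underside.
Things that resemble listed ones, but are neither listed nor needed, are in the scene too. Leave any green look-alike of the carton1 alone.

How it is judged:
By the outcome, as a careful person would: the job done as asked, in the order asked, and still so for the second after the job is handed in, with the robot touching nothing.
Of pack1, pack2, pack3, pack4, pack5 only 3 to 5 are there at a start; the rules pass over those that are not, and their reading is None.
Of carton1, carton2, carton3, carton4 only 3 to 4 are there at a start; the rules pass over those that are not, and their reading is None.
At some moment in a run one of pack1, pack2, pack3, pack4, pack5 may be knocked a few centimetres aside while the robot is not near it.
Once in a run the grip may slacken for a moment while it holds something.
It also fails if it takes over 210 s, if anything falls off the work surface, if the arm or the gripper's body presses on something with over 40 N, if the wrist force passes 120 N, or if a joint passes its speed limit or range.

## Working session

There is one attempt and no reset: what is moved stays moved. The work goes in short steps, Python scripts to look and compute and a tool call to move; the robot and the scene stay as the last step left them, time stands still between calls to the robot, and variables do not carry over. Pictures are saved under pics/ and viewed, at most 14 in all, crops included, and the job is handed in when it is done.

Besides the shell and the picture viewer there is one more tool, called after "Request:" as a command line: name --argument value ..., lists and objects as JSON in quotes. step_arm: Moves the arm, as the interface text tells. Its arguments: {"type":"object","properties":{"series":{"type":"array","items":{"type":"array","items":{"type":"array","items":{"type":"number"}}}},"grip_force":{"type":"number"}},"required":["series"]}

```bash
ls; mkdir -p pics
cat > h.py <<'E'
import numpy as np, cv2
from bench import env
def K(name):
    p=env.camera_params(name); f=192/np.tan(np.radians(p["vfov"])/2)
    return p,f
def cloud(name,depth):
    p,f=K(name); v,u=np.mgrid[0:384,0:512]
    d=depth.astype(float)
    P=np.stack([(u-p["cx"])/f*d,-(v-p["cy"])/f*d,-d,np.ones_like(d)],-1)
    W=P@np.array(p["extrinsics"]).T
    W=W[...,:3]; W[depth<=0]=np.nan
    return W
def snap(name,fn=None):
    im,d=env.grab_frame(name)
    if fn: cv2.imwrite("pics/"+fn,cv2.resize(im[...,::-1],(800,600),interpolation=cv2.INTER_CUBIC))
    return im,cloud(name,d)
E
python3 - <<'E'
from h import *
for n in("top","side"):
    im,W=snap(n,n+"0.png"); np.save(n+"W.npy",W); cv2.imwrite(n+"raw.png",im[...,::-1])
    print(n,env.camera_params(n))
    for l in "pack1 carton1 ruler tray lane_deck dial dial_mark line pot tape".split():
        try: print(l,[(np.round(r["location"]).tolist(),round(r["score"],2)) for r in env.search_frame(n,l)])
        except Exception as e: print(l,e)
s=env.observe(); print(s, env.grip_depth)
E
```

```text
pics
top {'vfov': 44.85995802978581, 'cx': 257.6556121865949, 'cy': 193.9270965031745, 'extrinsics': array([[-1.14076005e-02,  9.91286050e-01, -1.31231984e-01,
         3.03425445e+02],
       [-9.99934844e-01, -1.13636859e-02,  1.08353129e-03,
         4.90246609e+01],
       [-4.17189588e-04,  1.31235794e-01,  9.91351094e-01,
         1.35795060e+03],
       [ 0.00000000e+00,  0.00000000e+00,  0.00000000e+00,
         1.00000000e+00]])}
pack1 [([515.0, -37.0, 33.0], 0.81), ([507.0, 25.0, 30.0], 0.69), ([524.0, 149.0, 32.0], 0.55)]
carton1 [([680.0, -140.0, 46.0], 0.89), ([670.0, -58.0, 42.0], 0.8), ([689.0, 151.0, 45.0], 0.65), ([692.0, 49.0, 36.0], 0.62), ([526.0, 152.0, 29.0], 0.58)]
ruler [([561.0, -250.0, 19.0], 0.63)]
tray [([547.0, -239.0, 2.0], 0.87)]
lane_deck [([588.0, 361.0, 85.0], 0.72), ([362.0, 241.0, 43.0], 0.2)]
dial [([469.0, -392.0, 69.0], 0.83), ([668.0, -55.0, 42.0], 0.66), ([358.0, 242.0, 43.0], 0.5)]
dial_mark [([463.0, -392.0, 48.0], 0.57)]
line [([530.0, 25.0, 2.0], 0.94)]
pot [([360.0, 241.0, 44.0], 0.48)]
tape [([319.0, 393.0, 47.0], 0.79)]
side {'vfov': 53
[... 1124 characters left out ...]
7564667e+01, -2.16239934e+00]), 'joint_vel': array([-0.06569887,  0.06286132,  0.01042358, -0.02755182,  0.05876554,
       -0.00269532]), 'joint_efforts': array([-1.93043320e-04, -7.20999742e+01, -6.22805929e+01,  7.81832985e-02,
        1.79836561e-02,  2.14223434e-05]), 'eef_pos': array([210.90041397, 641.19991177, 218.6260456 ]), 'tcp_rot': array([[-9.49919751e-01,  3.12493946e-01, -1.82406655e-05],
       [ 3.12493947e-01,  9.49919750e-01, -3.46725797e-05],
       [ 6.49219721e-06, -3.86362658e-05, -9.99999999e-01]]), 'force': array([-0.48156256, -0.32658056,  0.16803168]), 'moment': array([-0.03683002, -0.00415132, -0.02468883]), 'finger_force': 0.0, 'opening': 0.9971199129517232} 18.8
```

View pics/top0.png

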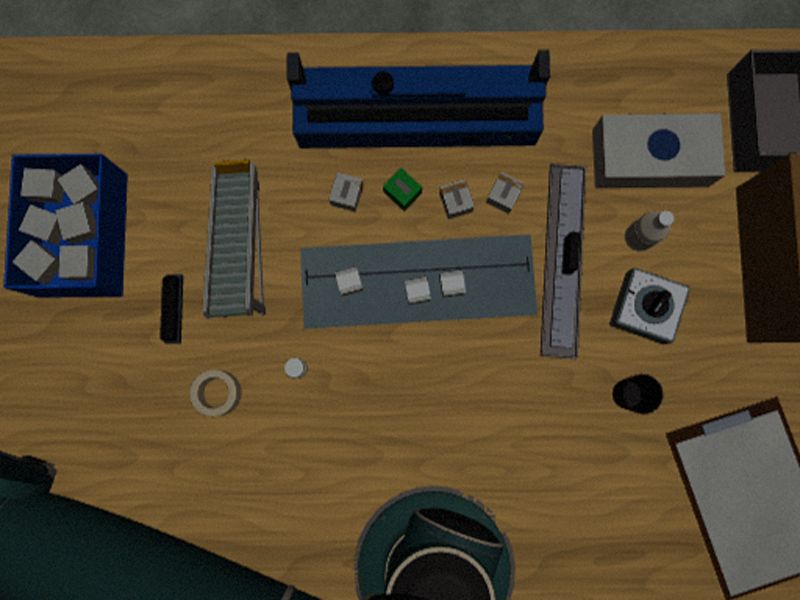

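View pics/side0.png

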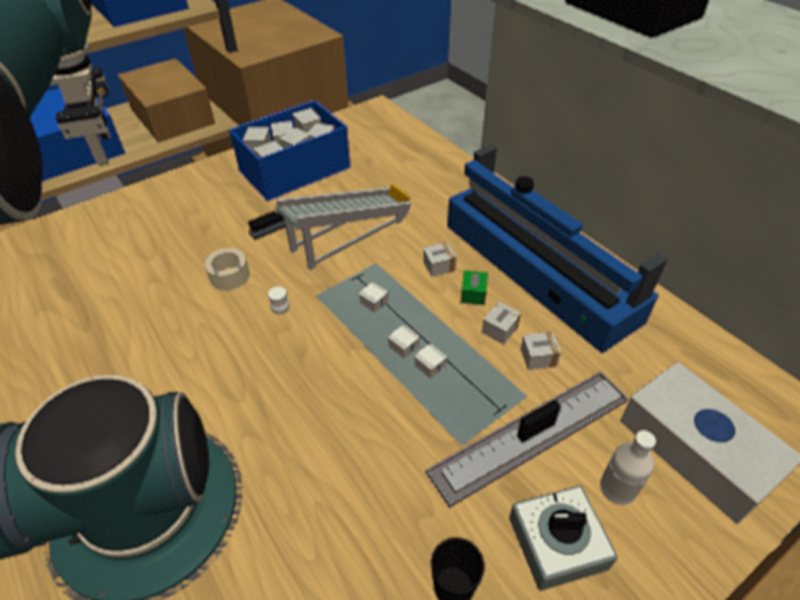

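The top view shows three white cartons at about (347,190), (457,198) and (505,190), with the green look-alike at (402,188). Three packs sit at (348,281), (417,290) and (453,283), on the robot side of the line. The ruler is in its tray at (565,260), the dial is at (655,300) and the lane is at (230,240). The side view agrees. Next I'll measure precisely.

```bash
cat >> h.py <<'E'
def box(W,xy,z,r=45,tol=7):
    m=np.hypot(W[...,0]-xy[0],W[...,1]-xy[1])<r
    m&=np.abs(W[...,2]-z)<tol
    n,lab,st,c=cv2.connectedComponentsWithStats(m.astype(np.uint8))
    if n<2: return None
    k=1+np.argmax(st[1:,4]); P=W[lab==k]
    rc=cv2.minAreaRect(P[:,:2].astype(np.float32))
    return np.round(rc[0],1),np.round(rc[1],1),round(rc[2],1),np.round(P.mean(0),1),len(P)
def linefit(im,W,x0=(490,570),y0=(-150,230),dark=60):
    g=im.max(2).astype(float)
    m=(W[...,0]>x0[0])&(W[...,0]<x0[1])&(W[...,1]>y0[0])&(W[...,1]<y0[1])&(np.abs(W[...,2])<8)
    bg=cv2.medianBlur(im.max(2),9).astype(float)
    s=m&(bg-g>25)
    P=W[s][:,:2]
    for _ in range(5):
        vx,vy,px,py=cv2.fitLine(P.astype(np.float32),cv2.DIST_HUBER,0,.01,.01).ravel()
        e=(P-[px,py])@[-vy,vx]; P=P[np.abs(e)<4]
    return (px,py),(vx,vy),len(P),(P[:,1].min(),P[:,1].max()),np.std(e)
E
cat > m.py <<'E'
from h import *
D={}
for n in("top","side"):
    W=np.load(n+"W.npy"); im=cv2.imread(n+"raw.png")
    print(n,"bench z",np.nanmedian(W[(np.abs(W[...,0]-420)<30)&(np.abs(W[...,1]-50)<100)][:,2]))
    for xy in [(515,-37),(507,25),(524,149)]: print(" pack",box(W,xy,30))
    for xy in [(680,-140),(670,-58),(689,151),(692,49)]: print(" cart",box(W,xy,42))
    print(" line",linefit(im,W))
    print(" rulergrip",box(W,(560,-255),76,60,12)); print(" bar",box(W,(560,-250),18,190,5))
    print(" dial top",box(W,(465,-400),94,35,8)); print(" timer",box(W,(465,-400),50,90,5))
    m=(W[...,0]>430)&(W[...,0]<760)&(np.abs(W[...,1]-361)<22)&(W[...,2]>15)
    P=W[m]; 
    A=np.c_[P[:,:2],np.ones(len(P))]; c=np.linalg.lstsq(A,P[:,2],rcond=None)[0]
    r=P[:,2]-A@c; k=np.abs(r)<6; c=np.linalg.lstsq(A[k],P[k,2],rcond=None)[0]
    print(" deck",c,np.degrees(np.arctan(np.hypot(*c[:2]))),np.degrees(np.arctan2(-c[1],-c[0])), k.sum())
    m=(W[...,0]>400)&(W[...,0]<800)&(np.abs(W[...,1]-361)<60)&(W[...,2]>A[0,0]*0+25)
    h=W[...,2]-(W[...,0]*c[0]+W[...,1]*c[1]+c[2]); m&=(h>-6)&(h<30)
    print(" lane",cv2.minAreaRect(W[m][:,:2].astype(np.float32)))
    for (a,b) in [(450,470),(550,570),(650,670)]:
        for lo,hi in [(-6,6),(9,20)]:
            q=m&(W[...,0]>a)&(W[...,0]<b)&(h>lo)&(h<hi); y=W[q][:,1]
            print("  x",a,"h",lo,len(y),np.round(np.percentile(y,[1,20,50,80,99])) if len(y) else 0)
E
python3 m.py
python3 - <<'E'
import cv2
im=cv2.imread('topraw.png')[150:235,380:460]
cv2.imwrite('pics/dialc.png',cv2.resize(im,None,fx=7,fy=7,interpolation=cv2.INTER_CUBIC))
E
```

```text
top bench z 0.3825520424516071
 pack (array([517.8, -44. ]), array([43.4, 42.1]), 5.9, array([517.5, -44.2,  30.5]), 211)
 pack (array([505.7,  20.9]), array([42.4, 42.1]), 10.6, array([505.3,  21. ,  30.4]), 214)
 pack (array([524.6, 148.3]), array([41.9, 41.6]), 15.0, array([524.5, 148.6,  30.3]), 208)
 cart (array([ 689.5, -146.6]), array([49.5, 57.4]), 62.6, array([ 688.9, -146.1,   42.7]), 331)
 cart (array([677.9, -55. ]), array([56.6, 49.9]), 16.8, array([677.4, -55. ,  42.7]), 333)
 cart (array([695. , 153.1]), array([50.5, 57.2]), 73.2, array([694.3, 152.9,  42.1]), 326)
 cart (array([698.4,  46.6]), array([56.6, 50.8]), 44.9, array([698. ,  46.9,  42.3]), 327)
 line ((np.float32(545.3678), np.float32(29.784807)), (np.float32(0.048634365), np.float32(-0.99881667)), 123, (np.float64(-146.30709349604513), np.float64(229.56101357329445)), np.float64(1.260181170203095))
 rulergrip (array([ 566.7, -259.9]), array([19.7, 69.5]), 83.5, array([ 566.1, -258.7,   75.6]), 178)
 bar (array([ 570.9, -262.5]), array([ 47.1, 348.6]), 83.8, array([ 566.1, -258.7,   18.4]), 1238)
 dial top (
[... 1688 characters left out ...]
5, array([ 550.3, -261. ,   16.9]), 1611)
 dial top (array([ 466.4, -406. ]), array([13.9, 44.6]), 52.6, array([ 466. , -406.2,   92.1]), 162)
 timer (array([ 467. , -406.3]), array([109.5, 110.1]), 69.8, array([ 462. , -409.4,   49.9]), 1886)
 deck [-2.84677951e-01 -4.04565630e-01  3.92739533e+02] 26.32098804901215 54.86735856137346 235
 lane ((596.4373168945312, 354.5631408691406), (301.3333435058594, 84.39456939697266), 4.155128002166748)
  x 450 h -6 43 [304. 307. 327. 343. 352.]
  x 450 h 9 23 [359. 365. 371. 379. 382.]
  x 550 h -6 42 [311. 315. 350. 364. 374.]
  x 550 h 9 18 [378. 383. 384. 387. 389.]
  x 650 h -6 25 [320. 323. 371. 382. 390.]
  x 650 h 9 12 [391. 391. 391. 394. 395.]
```

View pics/dialc.png

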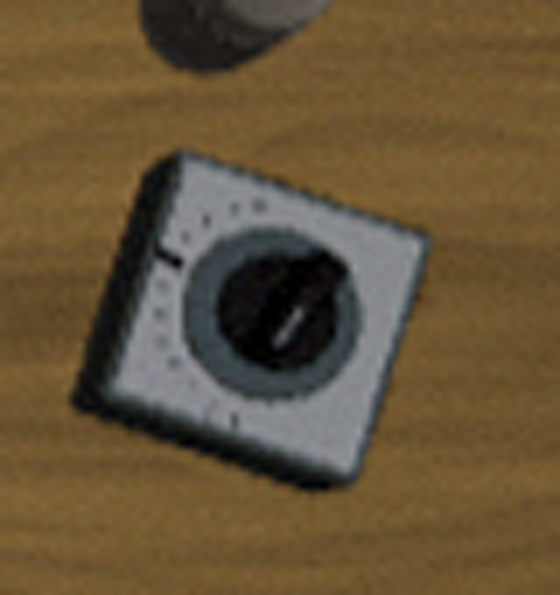

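The pointer end is at lower left, about (285,330) in the crop, and the thick mark is at (168,255). That is roughly 82° clockwise still to go. First carton: the one at (693,153).

The manual's scale: shifts go in shares of 750 mm and turns go in shares of 4 rad. Converting my numbers, -24 cm / 75 = -0.32, 0.038 rad / 4 = 0.0095.

Request:
step_arm --series '[[[-0.6, 0.32, -0.32, 0, 0, 0, 0.0095], [-0.6, 0.32, -0.32, 0, 0, 0, 0.0095], [-0.6, 0.32, -0.32, 0, 0, 0, 0.0095], [-0.6, 0.32, -0.32, 0, 0, 0, 0.0095], [-0.6, 0.32, -0.32, 0, 0, 0, 0.0095], [-0.6, 0.32, -0.32, 0, 0, 0, 0.0095], [-0.6, 0.32, -0.32, 0, 0, 0, 0.0095], [-0.6, 0.32, -0.32, 0, 0, 0, 0.0095]]]' --grip_force 25

```text
clock: 1.9
eef_pos: [453.6, 398.2, 218.7]
tcp_rot: [[-0.96, 0.28, 0.001], [0.28, 0.96, -0.001], [-0.001, -0.0, -1.0]]
force: [0.9, -0.0, 0.6]
opening: 0.798
finger_force: 0.0
```

In the tool's units: -24.8 cm / 75 = -0.3307, 24.2 cm / 75 = 0.3227.

Request:
step_arm --series '[[[-0.6, 0.3227, -0.3307, -0.1067, 0, 0, 0], [-0.6, 0.3227, -0.3307, -0.1067, 0, 0, 0], [-0.6, 0.3227, -0.3307, -0.1067, 0, 0, 0], [-0.6, 0.3227, -0.3307, -0.1067, 0, 0, 0], [-0.6, 0.3227, -0.3307, -0.1067, 0, 0, 0], [-0.6, 0.3227, -0.3307, -0.1067, 0, 0, 0], [-0.6, 0.3227, -0.3307, -0.1067, 0, 0, 0], [-0.6, 0.3227, -0.3307, -0.1067, 0, 0, 0], [-0.6, 0.3227, -0.3307, -0.1067, 0, 0, 0]]]'

```text
clock: 2.8
eef_pos: [693.1, 152.8, 137.7]
tcp_rot: [[-0.961, 0.278, -0.001], [0.278, 0.961, -0.0], [0.001, -0.0, -1.0]]
force: [-0.7, 1.0, 0.1]
opening: 0.805
finger_force: 0.0
```

In the tool's units: -12.2 cm / 75 = -0.1627, -11 cm / 75 = -0.1467.

Request:
step_arm --series '[[[-0.6, 0, 0, -0.0533, 0, 0, 0], [-0.6, 0, 0, -0.1067, 0, 0, 0], [-0.6, 0, 0, -0.1467, 0, 0, 0], [-0.6, 0, 0, -0.1627, 0, 0, 0], [-0.6, 0, 0, -0.1627, 0, 0, 0], [1, 0, 0, -0.1627, 0, 0, 0], [1, 0, 0, -0.1627, 0, 0, 0], [1, 0, 0, -0.1627, 0, 0, 0], [1, 0, 0, -0.1627, 0, 0, 0], [1, 0, 0, -0.1627, 0, 0, 0]]]'

```text
clock: 3.8
eef_pos: [693.5, 153.4, 18.0]
tcp_rot: [[-0.961, 0.276, 0.002], [0.276, 0.961, 0.001], [-0.001, 0.001, -1.0]]
force: [-1.0, 0.5, 6.6]
opening: 0.538
finger_force: 25.0
```

In the tool's units: 20 cm / 75 = 0.2667, 18 cm / 75 = 0.24.

Request:
step_arm --series '[[[1, 0, 0, 0, 0, 0, 0], [1, 0, 0, 0.04, 0, 0, 0], [1, 0, 0, 0.0933, 0, 0, 0], [1, 0, 0, 0.1467, 0, 0, 0], [1, 0, 0, 0.2, 0, 0, 0], [1, 0, 0, 0.24, 0, 0, 0], [1, 0, 0, 0.2667, 0, 0, 0], [1, 0, 0, 0.2667, 0, 0, 0]]]'

```text
clock: 4.6
eef_pos: [693.8, 153.2, 220.3]
tcp_rot: [[-0.961, 0.276, 0.005], [0.276, 0.961, 0.001], [-0.004, 0.002, -1.0]]
force: [0.4, -0.8, -0.5]
opening: 0.537
finger_force: 25.0
```

In the tool's units: 19.7 cm / 75 = 0.2627, -16.7 cm / 75 = -0.2227, 0.339 rad / 4 = 0.0848.

Request:
step_arm --series '[[[1, -0.02, 0.0267, 0, 0, 0, 0.0075], [1, -0.0533, 0.0667, 0, 0, 0, 0.0225], [1, -0.0933, 0.1067, 0, 0, 0, 0.0375], [1, -0.1333, 0.1467, 0, 0, 0, 0.0525], [1, -0.1733, 0.1933, 0, 0, 0, 0.0675], [1, -0.2067, 0.2333, 0, 0, 0, 0.08], [1, -0.2227, 0.26, 0, 0, 0, 0.0848], [1, -0.2227, 0.2627, 0, 0, 0, 0.0848], [1, -0.2227, 0.2627, 0, 0, 0, 0.0848]]]'

```text
clock: 5.5
eef_pos: [525.7, 350.2, 215.4]
tcp_rot: [[-0.998, -0.06, -0.001], [-0.06, 0.998, -0.001], [0.001, -0.001, -1.0]]
force: [-0.7, -0.2, -1.2]
opening: 0.537
finger_force: 25.0
```

In the tool's units: -2.5 cm / 75 = -0.0333, -2 cm / 75 = -0.0267, 0.348 rad / 4 = 0.087.

Request:
step_arm --series '[[[1, 0, 0, -0.0067, -0.001, 0.0175, 0], [1, 0, 0, -0.0133, -0.0023, 0.0375, 0], [1, 0, 0, -0.02, -0.0033, 0.0575, 0], [1, 0, 0, -0.0267, -0.0045, 0.0775, 0], [1, 0, 0, -0.0333, -0.005, 0.087, 0], [1, 0, 0, -0.0333, -0.005, 0.087, 0], [1, 0, 0, -0.0333, -0.005, 0.087, 0]]]'

```text
clock: 6.2
eef_pos: [526.2, 349.8, 191.3]
tcp_rot: [[-0.939, -0.058, -0.34], [-0.055, 0.998, -0.02], [0.34, 0.0, -0.94]]
force: [0.2, -0.1, -0.9]
opening: 0.541
finger_force: 25.0
```

Run:
```python
from h import *
s=env.observe(); print(s["eef_pos"],s["tcp_rot"].round(3),s["joint_pos"].round(1))
im,W=snap("side","side1.png")
```

```text
[526.23087131 349.81305546 191.34587395] [[-0.939 -0.058 -0.34 ]
 [-0.055  0.998 -0.02 ]
 [ 0.34   0.    -0.94 ]] [ 27.5  13.3  79.2   8.3 105.5 -64.9]
```

View pics/side1.png

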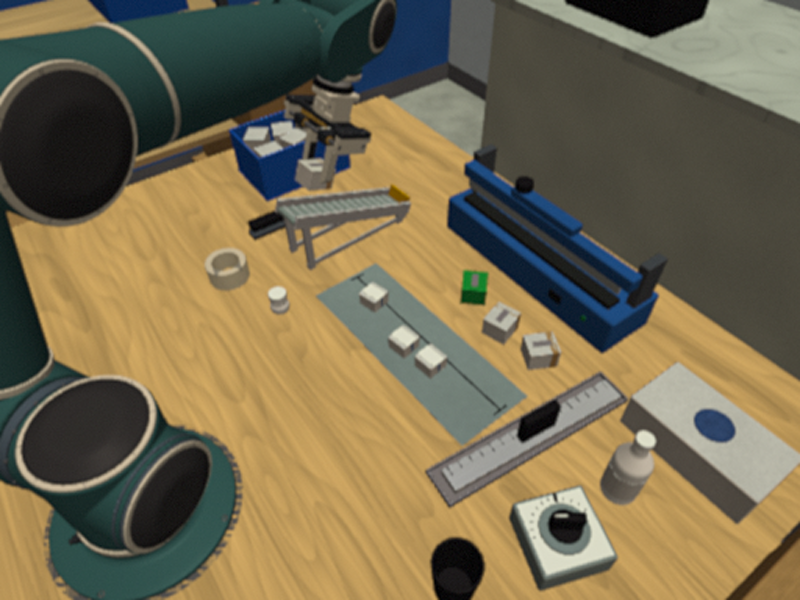

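The carton is held at (318,172), tilted parallel to the deck and above the lane. Now I'll lower and release it.

In the tool's units: -5.7 cm / 75 = -0.076, -5.3 cm / 75 = -0.0707.

Request:
step_arm --series '[[[1, -0.0067, 0, -0.02, 0, 0, 0], [1, -0.0133, 0, -0.04, 0, 0, 0], [1, -0.02, 0, -0.0573, 0, 0, 0], [1, -0.0253, 0, -0.0707, 0, 0, 0], [1, -0.0267, 0, -0.076, 0, 0, 0], [1, -0.0267, 0, -0.076, 0, 0, 0]]]'

```text
clock: 6.85
eef_pos: [505.6, 350.2, 134.1]
tcp_rot: [[-0.938, -0.059, -0.342], [-0.056, 0.998, -0.02], [0.342, 0.0, -0.94]]
force: [-0.3, -0.6, -1.1]
opening: 0.541
finger_force: 25.0
```

In the tool's units: 10 cm / 75 = 0.1333, 9 cm / 75 = 0.12.

Request:
step_arm --series '[[[-0.6, 0, 0, 0, 0, 0, 0], [-0.6, 0, 0, 0, 0, 0, 0], [-0.6, 0, 0, 0, 0, 0, 0], [-0.6, 0, 0, 0, 0, 0, 0], [-0.6, 0, 0, 0, 0, 0, 0], [-0.6, 0.0093, 0, 0.0267, 0, 0, 0], [-0.6, 0.0267, 0, 0.08, 0, 0, 0], [-0.6, 0.04, 0, 0.12, 0, 0, 0], [-0.6, 0.04, 0, 0.1333, 0, 0, 0]]]'

```text
clock: 7.75
eef_pos: [537.3, 350.4, 238.0]
tcp_rot: [[-0.939, -0.059, -0.338], [-0.056, 0.998, -0.018], [0.338, 0.002, -0.941]]
force: [-0.9, -0.2, -0.2]
opening: 0.799
finger_force: 0.0
```

Run:
```python
from h import *
s=env.observe(); print(s["eef_pos"],s["tcp_rot"].round(3),s["clock"])
im,W=snap("side","side2.png")
cv2.imwrite("pics/side2c.png",cv2.resize(im[80:240,130:330,::-1],None,fx=3.5,fy=3.5,interpolation=cv2.INTER_CUBIC))
```

```text
[537.2825164  350.37181948 238.00379357] [[-0.939 -0.059 -0.338]
 [-0.056  0.998 -0.018]
 [ 0.338  0.002 -0.941]] 7.75
```

View pics/side2c.png

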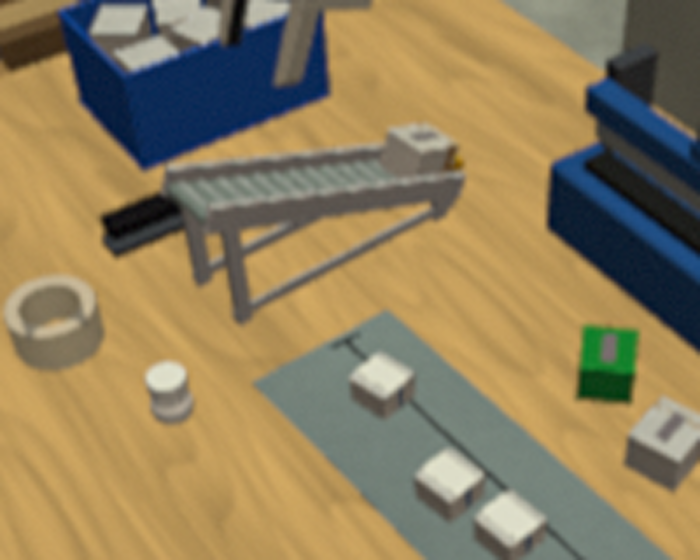

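The carton has slid down to the stop, at (420,150) in the crop. Next is the middle carton at (676,-55).

In the tool's units: -15 cm / 75 = -0.2, -11 cm / 75 = -0.1467, -0.348 rad / 4 = -0.087.

Request:
step_arm --series '[[[-0.6, 0.0133, -0.04, 0, 0.0015, -0.025, 0], [-0.6, 0.0267, -0.0933, 0, 0.003, -0.055, 0], [-0.6, 0.0533, -0.1467, 0, 0.0045, -0.08, 0], [-0.6, 0.0667, -0.2, 0, 0.005, -0.087, 0], [-0.6, 0.0667, -0.2, 0, 0.005, -0.087, 0]]]'

```text
clock: 8.3
eef_pos: [585.7, 196.6, 233.9]
tcp_rot: [[-0.998, -0.057, 0.001], [-0.057, 0.998, -0.001], [-0.001, -0.001, -1.0]]
force: [-0.1, 0.2, -0.5]
opening: 0.798
finger_force: 0.0
```

In the tool's units: -25.6 cm / 75 = -0.3413, -22 cm / 75 = -0.2933, 0.237 rad / 4 = 0.0593.

Request:
step_arm --series '[[[-0.6, 0.02, -0.06, -0.0133, 0, 0, 0.0125], [-0.6, 0.04, -0.12, -0.04, 0, 0, 0.025], [-0.6, 0.06, -0.18, -0.0667, 0, 0, 0.0375], [-0.6, 0.08, -0.24, -0.0933, 0, 0, 0.05], [-0.6, 0.1067, -0.2933, -0.12, 0, 0, 0.0593], [-0.6, 0.1187, -0.3413, -0.1333, 0, 0, 0.0593], [-0.6, 0.1187, -0.3413, -0.1333, 0, 0, 0.0593], [-0.6, 0.1187, -0.3413, -0.1333, 0, 0, 0.0593]]]'

```text
clock: 9.1
eef_pos: [674.4, -55.9, 132.9]
tcp_rot: [[-0.957, -0.291, -0.002], [-0.291, 0.957, 0.001], [0.002, 0.001, -1.0]]
force: [0.5, -0.0, 0.2]
opening: 0.802
finger_force: 0.0
```

In the tool's units: -11.5 cm / 75 = -0.1533, -10.5 cm / 75 = -0.14.

Request:
step_arm --series '[[[-0.6, 0.0027, 0, -0.0533, 0, 0, 0], [-0.6, 0.0027, 0, -0.1067, 0, 0, 0], [-0.6, 0.0027, 0, -0.14, 0, 0, 0], [-0.6, 0.0027, 0, -0.1533, 0, 0, 0], [-0.6, 0.0027, 0, -0.1533, 0, 0, 0], [1, 0.0027, 0, -0.1533, 0, 0, 0], [1, 0.0027, 0, -0.1533, 0, 0, 0], [1, 0.0027, 0, -0.1533, 0, 0, 0], [1, 0.0027, 0, -0.1533, 0, 0, 0], [1, 0.0027, 0, -0.1533, 0, 0, 0]]]'

```text
clock: 10.1
eef_pos: [677.4, -55.7, 20.7]
tcp_rot: [[-0.956, -0.292, 0.001], [-0.292, 0.956, 0.0], [-0.001, -0.0, -1.0]]
force: [-1.8, 1.0, 6.5]
opening: 0.536
finger_force: 25.0
```

In the tool's units: 20 cm / 75 = 0.2667, 18 cm / 75 = 0.24.

Request:
step_arm --series '[[[1, 0, 0, 0, 0, 0, 0], [1, 0, 0, 0.04, 0, 0, 0], [1, 0, 0, 0.0933, 0, 0, 0], [1, 0, 0, 0.1467, 0, 0, 0], [1, 0, 0, 0.2, 0, 0, 0], [1, 0, 0, 0.24, 0, 0, 0], [1, 0, 0, 0.2667, 0, 0, 0], [1, 0, 0, 0.2667, 0, 0, 0]]]'

```text
clock: 10.9
eef_pos: [677.7, -56.0, 223.2]
tcp_rot: [[-0.956, -0.292, 0.005], [-0.292, 0.956, -0.001], [-0.004, -0.002, -1.0]]
force: [0.1, 1.0, -0.6]
opening: 0.535
finger_force: 25.0
```

In the tool's units: 40.6 cm / 75 = 0.5413, -15.1 cm / 75 = -0.2013, -0.237 rad / 4 = -0.0593.

Request:
step_arm --series '[[[1, -0.0093, 0.0267, 0, 0, 0, -0.005], [1, -0.0267, 0.0733, 0, 0, 0, -0.0125], [1, -0.0507, 0.1333, 0, 0, 0, -0.02], [1, -0.0733, 0.2, 0, 0, 0, -0.0275], [1, -0.0973, 0.2667, 0, 0, 0, -0.035], [1, -0.1227, 0.3333, 0, 0, 0, -0.0425], [1, -0.1467, 0.4, 0, 0, 0, -0.05], [1, -0.1733, 0.4667, 0, 0, 0, -0.055], [1, -0.1933, 0.52, 0, 0, 0, -0.0588], [1, -0.2013, 0.5413, 0, 0, 0, -0.0593]]]'

```text
clock: 11.9
eef_pos: [523.9, 353.0, 217.8]
tcp_rot: [[-0.998, -0.061, -0.002], [-0.061, 0.998, -0.0], [0.002, -0.0, -1.0]]
force: [0.1, -0.3, 0.3]
opening: 0.535
finger_force: 25.0
```

In the tool's units: -2.5 cm / 75 = -0.0333, -2 cm / 75 = -0.0267, 0.348 rad / 4 = 0.087.

Request:
step_arm --series '[[[1, 0, 0, -0.0067, -0.001, 0.0175, 0], [1, 0, 0, -0.0133, -0.0023, 0.0375, 0], [1, 0, 0, -0.02, -0.0033, 0.0575, 0], [1, 0, 0, -0.0267, -0.0045, 0.0775, 0], [1, 0, 0, -0.0333, -0.005, 0.087, 0], [1, 0, 0, -0.0333, -0.005, 0.087, 0], [1, 0, 0, -0.0333, -0.005, 0.087, 0]]]'

```text
clock: 12.6
eef_pos: [525.9, 350.2, 194.1]
tcp_rot: [[-0.939, -0.059, -0.34], [-0.055, 0.998, -0.02], [0.341, 0.0, -0.94]]
force: [-0.1, -1.1, 0.1]
opening: 0.54
finger_force: 25.0
```

In the tool's units: -5.8 cm / 75 = -0.0773, -1.9 cm / 75 = -0.0253.

Request:
step_arm --series '[[[1, -0.0067, 0, -0.02, 0, 0, 0], [1, -0.0133, 0, -0.04, 0, 0, 0], [1, -0.02, 0, -0.0587, 0, 0, 0], [1, -0.024, 0, -0.072, 0, 0, 0], [1, -0.0253, 0, -0.0773, 0, 0, 0], [1, -0.0253, 0, -0.0773, 0, 0, 0]]]'

```text
clock: 13.2
eef_pos: [506.6, 350.2, 136.1]
tcp_rot: [[-0.938, -0.059, -0.342], [-0.056, 0.998, -0.02], [0.342, 0.0, -0.94]]
force: [0.6, -0.8, -0.6]
opening: 0.532
finger_force: 25.0
```

In the tool's units: 10 cm / 75 = 0.1333, 9 cm / 75 = 0.12.

Request:
step_arm --series '[[[-0.6, 0, 0, 0, 0, 0, 0], [-0.6, 0, 0, 0, 0, 0, 0], [-0.6, 0, 0, 0, 0, 0, 0], [-0.6, 0, 0, 0, 0, 0, 0], [-0.6, 0, 0, 0, 0, 0, 0], [-0.6, 0.0093, 0, 0.0267, 0, 0, 0], [-0.6, 0.0267, 0, 0.08, 0, 0, 0], [-0.6, 0.04, 0, 0.12, 0, 0, 0], [-0.6, 0.04, 0, 0.1333, 0, 0, 0]]]'

```text
clock: 14.1
eef_pos: [538.3, 350.4, 240.0]
tcp_rot: [[-0.939, -0.059, -0.338], [-0.056, 0.998, -0.018], [0.338, 0.002, -0.941]]
force: [-0.6, 0.4, -0.0]
opening: 0.797
finger_force: 0.0
```

Run:
```python
from h import *
s=env.observe(); print(s["eef_pos"],s["clock"])
for n in("side","top"):
    im,W=snap(n)
    m=(np.abs(W[...,1]-360)<60)&(W[...,0]>430)&(W[...,0]<760)
    h=W[...,2]-(296.6-.3538*W[...,0]-.0183*W[...,1]); q=m&(h>30)&(h<48)
    print(n,cv2.minAreaRect(W[q][:,:2].astype(np.float32)),q.sum())
    for xy in [(689,-147),(677,-55),(694,153),(697,46.6)]: print(" cart",box(W,xy,42))
    for xy in [(515,-44),(504,21),(524,149)]: print(" pack",box(W,xy,30))
```

```text
[538.27334311 350.36471829 239.99164562] 14.1
side ((689.5408325195312, 359.5611267089844), (53.44955062866211, 110.46810150146484), 86.82331848144531) 275
 cart (array([ 686.3, -146.9]), array([52. , 55.4]), 62.0, array([ 685. , -148.3,   40.6]), 304)
 cart None
 cart None
 cart (array([695.9,  46.6]), array([60.4, 50. ]), 46.1, array([694.3,  45.3,  40.3]), 221)
 pack (array([514.7, -45.1]), array([43.5, 43.5]), 6.1, array([513.1, -45.9,  28.2]), 203)
 pack (array([502.4,  21. ]), array([43. , 44.5]), 10.1, array([501.3,  19.3,  28.4]), 182)
 pack (array([520.9, 148.7]), array([43., 43.]), 14.4, array([520.1, 147.2,  28.1]), 149)
top ((725.9329833984375, 359.96954345703125), (40.21208953857422, 52.15711975097656), 6.770592212677002) 57
 cart (array([ 690.1, -146.9]), array([49.6, 58.1]), 62.5, array([ 689. , -146.5,   42.9]), 324)
 cart None
 cart None
 cart (array([698.6,  46.7]), array([55.7, 51.6]), 44.6, array([698.1,  46.8,  42.5]), 328)
 pack (array([518.4, -44.5]), array([42.9, 42.6]), 6.9, array([517.3, -44.3,  30.5]), 212)
 pack (array([505.7,  20.9]), array([42.8, 41.8]), 10.4, array([505.1,  20.9,  30.3]), 215)
 pack (array([524.8, 148.4]), array([42.7, 41.6]), 14.8, array([524.1, 148.3,  30.1]), 210)
```

In the tool's units: -15 cm / 75 = -0.2, -11 cm / 75 = -0.1467, -0.348 rad / 4 = -0.087.

Request:
step_arm --series '[[[-0.6, 0.0133, -0.04, 0, 0.0015, -0.025, 0], [-0.6, 0.0267, -0.0933, 0, 0.003, -0.055, 0], [-0.6, 0.0533, -0.1467, 0, 0.0045, -0.08, 0], [-0.6, 0.0667, -0.2, 0, 0.005, -0.087, 0], [-0.6, 0.0667, -0.2, 0, 0.005, -0.087, 0]]]'

```text
clock: 14.7
eef_pos: [586.5, 196.6, 235.4]
tcp_rot: [[-0.998, -0.057, 0.0], [-0.057, 0.998, -0.001], [-0.0, -0.001, -1.0]]
force: [0.1, -0.6, 0.0]
opening: 0.802
finger_force: 0.0
```

In the tool's units: -34.7 cm / 75 = -0.4627, -31 cm / 75 = -0.4133, -0.535 rad / 4 = -0.1338.

Request:
step_arm --series '[[[-0.6, 0.02, -0.06, -0.0133, 0, 0, -0.015], [-0.6, 0.04, -0.12, -0.0267, 0, 0, -0.0325], [-0.6, 0.0573, -0.18, -0.04, 0, 0, -0.05], [-0.6, 0.0733, -0.24, -0.0667, 0, 0, -0.075], [-0.6, 0.0933, -0.3, -0.0933, 0, 0, -0.1], [-0.6, 0.1093, -0.36, -0.1067, 0, 0, -0.125], [-0.6, 0.1253, -0.4133, -0.12, 0, 0, -0.1338], [-0.6, 0.132, -0.4627, -0.1333, 0, 0, -0.1338], [-0.6, 0.132, -0.4627, -0.1333, 0, 0, -0.1338], [-0.6, 0.132, -0.4627, -0.1333, 0, 0, -0.1338]]]'

```text
clock: 15.7
eef_pos: [685.2, -146.6, 134.6]
tcp_rot: [[-0.889, 0.459, -0.003], [0.459, 0.889, 0.001], [0.003, -0.0, -1.0]]
force: [0.1, 0.4, 1.0]
opening: 0.799
finger_force: 0.0
```

In the tool's units: -11.8 cm / 75 = -0.1573, -10.5 cm / 75 = -0.14.

Request:
step_arm --series '[[[-0.6, 0.0013, 0, -0.0533, 0, 0, 0], [-0.6, 0.0013, 0, -0.1067, 0, 0, 0], [-0.6, 0.0013, 0, -0.14, 0, 0, 0], [-0.6, 0.0013, 0, -0.1573, 0, 0, 0], [-0.6, 0.0013, 0, -0.1573, 0, 0, 0], [1, 0.0013, 0, -0.1573, 0, 0, 0], [1, 0.0013, 0, -0.1573, 0, 0, 0], [1, 0.0013, 0, -0.1573, 0, 0, 0], [1, 0.0013, 0, -0.1573, 0, 0, 0], [1, 0.0013, 0, -0.1573, 0, 0, 0]]]'

```text
clock: 16.7
eef_pos: [687.5, -146.8, 19.9]
tcp_rot: [[-0.889, 0.458, 0.002], [0.458, 0.889, -0.0], [-0.001, 0.001, -1.0]]
force: [-0.6, 2.6, 6.9]
opening: 0.537
finger_force: 25.0
```

In the tool's units: 20 cm / 75 = 0.2667, 18 cm / 75 = 0.24.

Request:
step_arm --series '[[[1, 0, 0, 0, 0, 0, 0], [1, 0, 0, 0.04, 0, 0, 0], [1, 0, 0, 0.0933, 0, 0, 0], [1, 0, 0, 0.1467, 0, 0, 0], [1, 0, 0, 0.2, 0, 0, 0], [1, 0, 0, 0.24, 0, 0, 0], [1, 0, 0, 0.2667, 0, 0, 0], [1, 0, 0, 0.2667, 0, 0, 0]]]'

```text
clock: 17.5
eef_pos: [687.7, -147.1, 222.2]
tcp_rot: [[-0.889, 0.458, 0.005], [0.458, 0.889, -0.001], [-0.005, 0.001, -1.0]]
force: [0.1, -0.9, -0.6]
opening: 0.537
finger_force: 25.0
```

In the tool's units: 39 cm / 75 = 0.52, 37 cm / 75 = 0.4933, 0.48 rad / 4 = 0.12.

Request:
step_arm --series '[[[1, -0.0093, 0.0267, 0, 0, 0, 0.0075], [1, -0.0267, 0.08, 0, 0, 0, 0.02], [1, -0.0467, 0.14, 0, 0, 0, 0.035], [1, -0.0667, 0.2, 0, 0, 0, 0.05], [1, -0.0867, 0.26, 0, 0, 0, 0.0625], [1, -0.1067, 0.32, 0, 0, 0, 0.075], [1, -0.124, 0.38, 0, 0, 0, 0.0875], [1, -0.144, 0.44, 0, 0, 0, 0.1], [1, -0.16, 0.4933, 0, 0, 0, 0.1125], [1, -0.168, 0.52, 0, 0, 0, 0.12]]]'

```text
clock: 18.5
eef_pos: [558.6, 246.3, 216.7]
tcp_rot: [[-1.0, -0.009, -0.002], [-0.009, 1.0, -0.0], [0.002, -0.0, -1.0]]
force: [-0.9, 0.3, -1.7]
opening: 0.536
finger_force: 25.0
```

In the tool's units: 10.7 cm / 75 = 0.1427, 8 cm / 75 = 0.1067, 0.055 rad / 4 = 0.0138.

Request:
step_arm --series '[[[1, -0.02, 0.0533, 0, 0, 0, 0.0075], [1, -0.0373, 0.1067, 0, 0, 0, 0.0138], [1, -0.0467, 0.1427, 0, 0, 0, 0.0138], [1, -0.0467, 0.1427, 0, 0, 0, 0.0138], [1, -0.0467, 0.1427, 0, 0, 0, 0.0138]]]'

```text
clock: 19.0
eef_pos: [524.8, 350.6, 216.9]
tcp_rot: [[-0.998, -0.061, -0.002], [-0.061, 0.998, -0.001], [0.002, -0.001, -1.0]]
force: [-0.7, -0.9, -1.8]
opening: 0.537
finger_force: 25.0
```

In the tool's units: -2.5 cm / 75 = -0.0333, -2 cm / 75 = -0.0267, 0.348 rad / 4 = 0.087.

Request:
step_arm --series '[[[1, 0, 0, -0.0067, -0.001, 0.0175, 0], [1, 0, 0, -0.0133, -0.0023, 0.0375, 0], [1, 0, 0, -0.02, -0.0033, 0.0575, 0], [1, 0, 0, -0.0267, -0.0045, 0.0775, 0], [1, 0, 0, -0.0333, -0.005, 0.087, 0], [1, 0, 0, -0.0333, -0.005, 0.087, 0], [1, 0, 0, -0.0333, -0.005, 0.087, 0]]]'

```text
clock: 19.7
eef_pos: [526.0, 349.8, 193.4]
tcp_rot: [[-0.939, -0.059, -0.34], [-0.055, 0.998, -0.02], [0.34, 0.0, -0.94]]
force: [-0.3, -1.2, -1.3]
opening: 0.539
finger_force: 25.0
```

In the tool's units: -5.8 cm / 75 = -0.0773, -5.4 cm / 75 = -0.072.

Request:
step_arm --series '[[[1, -0.0067, 0, -0.02, 0, 0, 0], [1, -0.0133, 0, -0.04, 0, 0, 0], [1, -0.02, 0, -0.0587, 0, 0, 0], [1, -0.024, 0, -0.072, 0, 0, 0], [1, -0.0253, 0, -0.0773, 0, 0, 0], [1, -0.0253, 0, -0.0773, 0, 0, 0]]]'

```text
clock: 20.3
eef_pos: [506.6, 350.2, 135.1]
tcp_rot: [[-0.938, -0.059, -0.342], [-0.056, 0.998, -0.02], [0.342, 0.0, -0.94]]
force: [-1.3, -0.8, -1.4]
opening: 0.537
finger_force: 25.0
```

In the tool's units: 10 cm / 75 = 0.1333, 9 cm / 75 = 0.12.

Request:
step_arm --series '[[[-0.6, 0, 0, 0, 0, 0, 0], [-0.6, 0, 0, 0, 0, 0, 0], [-0.6, 0, 0, 0, 0, 0, 0], [-0.6, 0, 0, 0, 0, 0, 0], [-0.6, 0, 0, 0, 0, 0, 0], [-0.6, 0.0093, 0, 0.0267, 0, 0, 0], [-0.6, 0.0267, 0, 0.08, 0, 0, 0], [-0.6, 0.04, 0, 0.12, 0, 0, 0], [-0.6, 0.04, 0, 0.1333, 0, 0, 0]]]'

```text
clock: 21.2
eef_pos: [538.3, 350.4, 239.0]
tcp_rot: [[-0.939, -0.059, -0.338], [-0.056, 0.998, -0.018], [0.338, 0.002, -0.941]]
force: [0.2, -0.2, 0.0]
opening: 0.798
finger_force: 0.0
```

In the tool's units: -15 cm / 75 = -0.2, -11 cm / 75 = -0.1467, 0.018 rad / 4 = 0.0045.

Request:
step_arm --series '[[[-0.6, 0, -0.04, 0, 0.0015, -0.025, 0], [-0.6, 0, -0.0933, 0, 0.003, -0.055, 0], [-0.6, 0, -0.1467, 0, 0.0045, -0.08, 0], [-0.6, 0, -0.2, 0, 0.005, -0.087, 0], [-0.6, 0, -0.2, 0, 0.005, -0.087, 0]]]'

```text
clock: 21.7
eef_pos: [536.0, 197.0, 236.0]
tcp_rot: [[-0.998, -0.057, 0.002], [-0.057, 0.998, -0.0], [-0.002, -0.001, -1.0]]
force: [0.7, 0.7, -0.2]
opening: 0.799
finger_force: 0.0
```

```bash
cat > chk.py <<'E'
from h import *
import sys
s=env.observe(); print(s["eef_pos"].round(1),s["clock"])
for n in("top","side"):
    im,W=snap(n,(n+sys.argv[1]+".png")); np.save(n+"W.npy",W); cv2.imwrite(n+"raw.png",im[...,::-1])
    m=(np.abs(W[...,1]-360)<60)&(W[...,0]>430)&(W[...,0]<760)
    h=W[...,2]-(296.6-.3538*W[...,0]-.0183*W[...,1]); q=m&(h>30)&(h<48)
    if q.sum(): print(n,"queue",cv2.minAreaRect(W[q][:,:2].astype(np.float32)),q.sum())
    (px,py),(vx,vy),*_=linefit(im,W); ux=np.array([-vy,vx])*np.sign(-vy)
    uy=np.array([-ux[1],ux[0]])
    print(n,"line x at y=30: %.1f ang %.2f"%(px+(30-py)*vx/vy,np.degrees(np.arctan2(ux[1],ux[0]))))
    mm=(np.abs(W[...,2]-30)<7)&(W[...,0]>440)&(W[...,0]<640)&(W[...,1]>-190)&(W[...,1]<240)
    k,lab,st,_=cv2.connectedComponentsWithStats(mm.astype(np.uint8))
    for i in range(1,k):
        if st[i,4]<60: continue
        P=W[lab==i]; rc=cv2.minAreaRect(P[:,:2].astype(np.float32)); d=np.array(rc[0])-[px,py]
        print("  pack",np.round(rc[0],1),np.round(rc[1],1),"ang %.1f"%rc[2],"in line frame",round(d@ux,1),"mean",np.round(P.mean(0),1),"edges",np.round(np.percentile((P[:,:2]-[px,py])@ux,[2,98]),1),st[i,4])
    print("  rulergrip",box(W,(560,-255),76,60,12))
E
python3 chk.py 3
```

```text
[536. 197. 236.] 21.7
top queue ((666.7383422851562, 356.47930908203125), (163.4676971435547, 48.76582717895508), 2.8366591930389404) 98
top line x at y=30: 545.5 ang 2.77
  pack [518.3 -44.2] [42.3 42.5] ang 6.6 in line frame -30.7 mean [517.7 -43.9  30.3] edges [-51.3 -10.9] 209
  pack [506.   20.8] [43.2 41.4] ang 10.3 in line frame -39.9 mean [505.4  20.9  30.4] edges [-60.9 -19.2] 212
  rulergrip (array([ 566.5, -259.6]), array([19.4, 69.3]), 86.1, array([ 565.9, -258.7,   76.3]), 175)
side queue ((661.956787109375, 357.1141662597656), (161.01109313964844, 59.44744873046875), 4.569621562957764) 326
side line x at y=30: 544.0 ang 2.91
  pack [520.6 149. ] [43.2 44.5] ang 12.0 in line frame -17.4 mean [520.9 147.1  28.1] edges [-38.6   3.8] 147
  pack [501.6  20.4] [44.  44.9] ang 9.8 in line frame -42.9 mean [501.3  18.8  28.4] edges [-63.5 -21.7] 184
  pack [515.2 -45. ] [44.7 43.9] ang 3.3 in line frame -32.6 mean [513.7 -45.9  28.5] edges [-53.6 -12.3] 198
  rulergrip (array([ 563.8, -261. ]), array([18.5, 71.1]), 83.5, array([ 561.1, -261.6,   73.4]), 220)
```

All three cartons are queued and the packs haven't moved. Next is the ruler.

In the tool's units: -45.7 cm / 75 = -0.6093, 2.9 cm / 75 = 0.0387, -0.17 rad / 4 = -0.0425.

Request:
step_arm --series '[[[-0.6, 0.004, -0.0533, -0.0133, 0, 0, -0.005], [-0.6, 0.008, -0.12, -0.0267, 0, 0, -0.0125], [-0.6, 0.0133, -0.1867, -0.04, 0, 0, -0.02], [-0.6, 0.02, -0.2533, -0.0533, 0, 0, -0.025], [-0.6, 0.0267, -0.32, -0.0667, 0, 0, -0.0325], [-0.6, 0.0307, -0.3867, -0.08, 0, 0, -0.0375], [-0.6, 0.0347, -0.4533, -0.0867, 0, 0, -0.0425], [-0.6, 0.0373, -0.52, -0.0933, 0, 0, -0.0425], [-0.6, 0.0387, -0.5733, -0.1067, 0, 0, -0.0425], [-0.6, 0.0387, -0.6093, -0.12, 0, 0, -0.0425]]]'

```text
clock: 22.8
eef_pos: [566.4, -259.0, 144.1]
tcp_rot: [[-0.994, 0.111, -0.001], [0.111, 0.994, 0.001], [0.001, 0.001, -1.0]]
force: [0.5, 0.6, 0.2]
opening: 0.801
finger_force: 0.0
```

Request:
step_arm --series '[[[-0.6, 0, 0, 0, 0, 0, 0], [-0.6, 0, 0, 0, 0, 0, 0]]]'

```text
clock: 23.0
eef_pos: [566.3, -256.3, 144.5]
tcp_rot: [[-0.994, 0.111, -0.002], [0.111, 0.994, 0.001], [0.002, 0.001, -1.0]]
force: [0.4, 0.6, -1.0]
opening: 0.803
finger_force: 0.0
```

In the tool's units: -11.2 cm / 75 = -0.1493, -10 cm / 75 = -0.1333.

Request:
step_arm --series '[[[-0.6, -0.0013, -0.0053, -0.04, 0, 0, 0], [-0.6, -0.0013, -0.0053, -0.0933, 0, 0, 0], [-0.6, -0.0013, -0.0053, -0.1333, 0, 0, 0], [-0.6, -0.0013, -0.0053, -0.1493, 0, 0, 0], [-0.6, -0.0013, -0.0053, -0.1493, 0, 0, 0], [1, -0.0013, -0.0053, -0.1493, 0, 0, 0], [1, -0.0013, -0.0053, -0.1493, 0, 0, 0], [1, -0.0013, -0.0053, -0.1493, 0, 0, 0], [1, -0.0013, -0.0053, -0.1493, 0, 0, 0], [1, -0.0013, -0.0053, -0.1493, 0, 0, 0]]]' --grip_force 45

```text
clock: 24.0
eef_pos: [565.1, -260.9, 34.1]
tcp_rot: [[-0.994, 0.111, 0.001], [0.111, 0.994, -0.0], [-0.001, -0.0, -1.0]]
force: [-0.2, -0.4, -0.1]
opening: 0.42
finger_force: 0.0
```

In the tool's units: 3 cm / 75 = 0.04, 1 cm / 75 = 0.0133.

Request:
step_arm --series '[[[1, 0, 0, 0, 0, 0, 0], [1, 0, 0, 0, 0, 0, 0], [1, 0, 0, 0, 0, 0, 0], [1, 0, 0, 0.0133, 0, 0, 0], [1, 0, 0, 0.04, 0, 0, 0], [1, 0, 0, 0.04, 0, 0, 0]]]'

```text
clock: 24.6
eef_pos: [566.0, -261.4, 66.5]
tcp_rot: [[-0.994, 0.111, 0.003], [0.111, 0.994, -0.002], [-0.003, -0.001, -1.0]]
force: [0.4, -0.3, -2.9]
opening: 0.19
finger_force: 45.0
```

Request:
step_arm --series '[[[1, 0, 0, 0.0267, 0, 0, 0], [1, 0, 0, 0.0667, 0, 0, 0], [1, 0, 0, 0.1133, 0, 0, 0], [1, 0, 0, 0.1533, 0, 0, 0], [1, 0, 0, 0.1733, 0, 0, 0], [1, 0, 0, 0.1733, 0, 0, 0]]]'

```text
clock: 25.2
eef_pos: [565.5, -261.1, 195.1]
tcp_rot: [[-0.994, 0.111, 0.002], [0.111, 0.994, -0.001], [-0.003, -0.001, -1.0]]
force: [0.6, 0.5, -2.2]
opening: 0.19
finger_force: 45.0
```

In the tool's units: 20 cm / 75 = 0.2667, 19 cm / 75 = 0.2533, -0.7 rad / 4 = -0.175.

Request:
step_arm --series '[[[1, -0.0067, 0.02, 0, 0, 0, -0.01], [1, -0.0133, 0.0467, 0, 0, 0, -0.025], [1, -0.02, 0.08, 0, 0, 0, -0.045], [1, -0.0333, 0.1133, 0, 0, 0, -0.065], [1, -0.0467, 0.1467, 0, 0, 0, -0.085], [1, -0.06, 0.18, 0, 0, 0, -0.105], [1, -0.0667, 0.2067, 0, 0, 0, -0.125], [1, -0.0733, 0.2333, 0, 0, 0, -0.145], [1, -0.08, 0.2533, 0, 0, 0, -0.1625], [1, -0.08, 0.2667, 0, 0, 0, -0.175]]]'

```text
clock: 26.2
eef_pos: [504.0, -59.7, 191.4]
tcp_rot: [[-0.687, 0.726, -0.002], [0.726, 0.687, 0.0], [0.002, -0.001, -1.0]]
force: [-0.1, -0.1, -3.5]
opening: 0.191
finger_force: 45.0
```

In the tool's units: 10.8 cm / 75 = 0.144, -3.5 cm / 75 = -0.0467, -0.71 rad / 4 = -0.1775.

Request:
step_arm --series '[[[1, -0.0093, 0.0133, 0, 0, 0, -0.015], [1, -0.02, 0.0333, 0, 0, 0, -0.035], [1, -0.0333, 0.0533, 0, 0, 0, -0.055], [1, -0.0467, 0.0733, 0, 0, 0, -0.075], [1, -0.06, 0.0933, 0, 0, 0, -0.095], [1, -0.0733, 0.1133, 0, 0, 0, -0.115], [1, -0.084, 0.1293, 0, 0, 0, -0.1375], [1, -0.0907, 0.144, 0, 0, 0, -0.16], [1, -0.0907, 0.144, 0, 0, 0, -0.1775], [1, -0.0907, 0.144, 0, 0, 0, -0.1775]]]'

```text
clock: 27.2
eef_pos: [436.4, 47.4, 191.7]
tcp_rot: [[-0.049, 0.999, -0.002], [0.999, 0.049, -0.0], [-0.0, -0.002, -1.0]]
force: [-0.7, 0.5, -3.3]
opening: 0.19
finger_force: 45.0
```

Run:
```python
from h import *
s=env.observe(); p=s["eef_pos"]; print(p.round(1),s["tcp_rot"].round(3).tolist(),s["opening"],s["joint_pos"].round(1),s["clock"])
for n in("top","side"):
    im,W=snap(n,n+"4.png")
    zb=p[2]-30+14
    m=(np.abs(W[...,2]-zb)<6)&(np.abs(W[...,0]-p[0])<60)&(np.abs(W[...,1]-p[1])<200)
    P=W[m]; print(n,zb,cv2.minAreaRect(P[:,:2].astype(np.float32)),P.mean(0).round(1),m.sum())
    A=np.c_[P[:,:2],np.ones(len(P))]; print(np.linalg.lstsq(A,P[:,2],rcond=None)[0], np.median(P[:,2]))
```

```text
[436.4  47.4 191.7] [[-0.049, 0.999, -0.002], [0.999, 0.049, -0.0], [-0.0, -0.002, -1.0]] 0.19008612855471854 [  2.9 -23.5 112.   -0.   91.6   0. ] 27.2
top 175.66260514786103 ((438.6524353027344, 45.49237060546875), (40.50071334838867, 340.86688232421875), 2.9935922622680664) [437.   51.9 176.3] 860
[ 6.64470181e-03 -1.48836447e-03  1.73521503e+02] 176.36984768179968
side 175.66260514786103 ((436.7857971191406, 38.26524353027344), (42.842369079589844, 328.322998046875), 3.129361629486084) [436.9 -25.9 174.8] 1028
[1.84423650e-02 8.56164968e-04 1.66800165e+02] 174.88185833573027
```

View pics/side4.png

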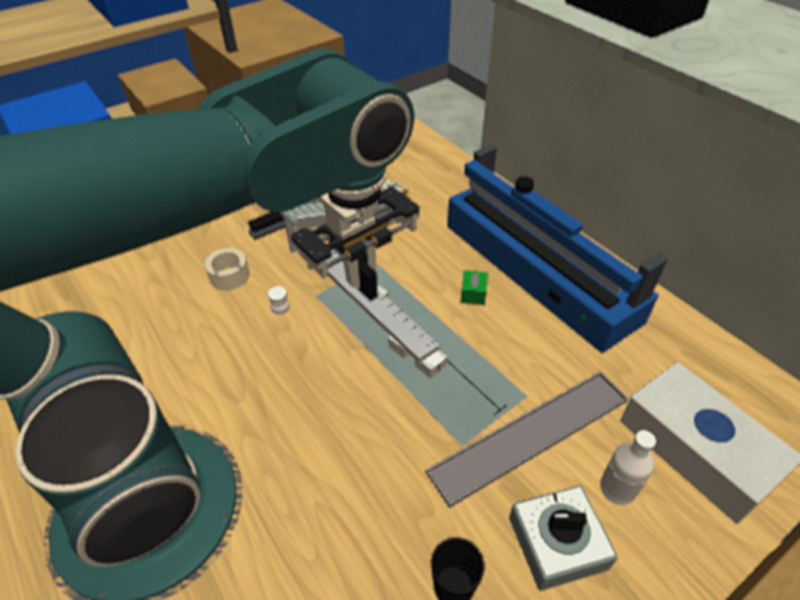

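The ruler is held level behind the packs. The fixed-offset check puts the line at x≈543.5 in the robot frame, with a 0.2° yaw trim. Now I'll lower it.

In the tool's units: -15.8 cm / 75 = -0.2107, -15.5 cm / 75 = -0.2067, -0.004 rad / 4 = -0.001.

Request:
step_arm --series '[[[1, 0, 0, -0.04, 0, 0, -0.001], [1, 0, 0, -0.08, 0, 0, -0.001], [1, 0, 0, -0.12, 0, 0, -0.001], [1, 0, 0, -0.16, 0, 0, -0.001], [1, 0, 0, -0.1867, 0, 0, -0.001], [1, 0, 0, -0.2, 0, 0, -0.001], [1, 0, 0, -0.2067, 0, 0, -0.001], [1, 0, 0, -0.2107, 0, 0, -0.001], [1, 0, 0, -0.2107, 0, 0, -0.001]]]'

```text
clock: 28.2
eef_pos: [437.2, 47.2, 36.1]
tcp_rot: [[-0.046, 0.999, 0.001], [0.999, 0.046, 0.0], [-0.0, 0.001, -1.0]]
force: [-0.3, 0.1, -3.5]
opening: 0.193
finger_force: 45.0
```

```bash
sed -i 's/,30)<7)/-30)<7)/' chk.py; python3 chk.py 5; python3 -c "
from h import *
s=env.observe();print(s['eef_pos'],s['force'],s['tcp_rot'].round(4).tolist())"
```

```text
[437.2  47.2  36.1] 28.2
top queue ((666.1261596679688, 358.10528564453125), (162.91632080078125, 57.50590896606445), 2.7094976902008057) 911
top line x at y=30: 545.5 ang 2.93
  pack [525.2 148.6] [43.4 41.3] ang 13.9 in line frame -14.2 mean [526.5 154.4  30. ] edges [-36.4   7. ] 144
  rulergrip None
side queue ((717.3469848632812, 359.6672668457031), (53.986427307128906, 57.23373794555664), 2.3202102184295654) 109
side line x at y=30: 544.9 ang 2.33
  pack [502.2  20.7] [44.6 43. ] ang 9.5 in line frame -43.1 mean [501.1  19.   28.4] edges [-64.5 -22.2] 185
  pack [514.6 -45. ] [43.4 42.3] ang 7.4 in line frame -33.3 mean [513.2 -45.9  28.4] edges [-55.1 -13.1] 204
  rulergrip None
[437.38122867  47.21814906  36.44563228] [ 0.06883905  0.33938323 -2.70455006] [[-0.0461, 0.9989, 0.0011], [0.9989, 0.0461, 0.0001], [0.0, 0.0011, -1.0]]
```

In the tool's units: 4.9 cm / 75 = 0.0653, 4.4 cm / 75 = 0.0587.

Request:
step_arm --series '[[[1, 0, 0, -0.0027, 0, 0, 0], [1, 0, 0, -0.006, 0, 0, 0], [1, 0.0133, 0.0007, -0.006, 0, 0, 0], [1, 0.024, 0.0012, -0.006, 0, 0, 0], [1, 0.032, 0.0016, -0.006, 0, 0, 0], [1, 0.0387, 0.0019, -0.006, 0, 0, 0], [1, 0.0453, 0.0021, -0.006, 0, 0, 0], [1, 0.052, 0.0024, -0.006, 0, 0, 0], [1, 0.0587, 0.0027, -0.006, 0, 0, 0], [1, 0.0653, 0.0029, -0.006, 0, 0, 0]]]'

```text
clock: 29.3
eef_pos: [486.3, 49.4, 31.1]
tcp_rot: [[-0.046, 0.999, -0.0], [0.999, 0.046, 0.0], [0.0, -0.0, -1.0]]
force: [0.2, 0.2, -3.1]
opening: 0.19
finger_force: 45.0
```

In the tool's units: 3 cm / 75 = 0.04, 2.8 cm / 75 = 0.0373.

Request:
step_arm --series '[[[1, 0.0053, 0.0003, 0, 0, 0, 0], [1, 0.0107, 0.0005, 0, 0, 0, 0], [1, 0.016, 0.0008, 0, 0, 0, 0], [1, 0.0213, 0.0011, 0, 0, 0, 0], [1, 0.0267, 0.0012, 0, 0, 0, 0], [1, 0.0307, 0.0013, 0, 0, 0, 0], [1, 0.0347, 0.0016, 0, 0, 0, 0], [1, 0.0373, 0.0017, 0, 0, 0, 0], [1, 0.04, 0.0019, 0, 0, 0, 0], [1, 0.04, 0.0019, 0, 0, 0, 0]]]'

```text
clock: 30.3
eef_pos: [516.2, 50.8, 31.2]
tcp_rot: [[-0.046, 0.999, 0.0], [0.999, 0.046, 0.0], [0.0, 0.0, -1.0]]
force: [-0.7, -0.5, -2.8]
opening: 0.192
finger_force: 45.0
```

```bash
python3 chk.py 6; python3 -c "
from h import *
s=env.observe();print(s['eef_pos'],s['force'],s['tcp_rot'].round(4).tolist())"
```

```text
[516.2  50.8  31.2] 30.3
top queue ((666.1673583984375, 358.24835205078125), (165.97007751464844, 57.90353012084961), 4.901486396789551) 909
top line x at y=30: 545.0 ang 2.76
  pack [554.2 155.5] [41.2 20.4] ang 2.4 in line frame 15.2 mean [552.  157.5  29.7] edges [-5.3 35.7] 84
  rulergrip None
side line x at y=30: 497.4 ang 3.02
  pack [558.3  20.4] [43.1 43.8] ang 0.3 in line frame 60.4 mean [557.5  18.4  28.3] edges [39.3 80.2] 171
  pack [561.6 -44.9] [42.9 42.2] ang 3.0 in line frame 60.1 mean [560.1 -45.3  28.2] edges [39.  80.4] 193
  rulergrip None
[515.95422221  50.79178769  31.14558422] [-0.43431133 -0.61842682 -1.76542399] [[-0.0459, 0.9989, 0.0001], [0.9989, 0.0459, -0.0], [-0.0, 0.0001, -1.0]]
```

View pics/side6.png

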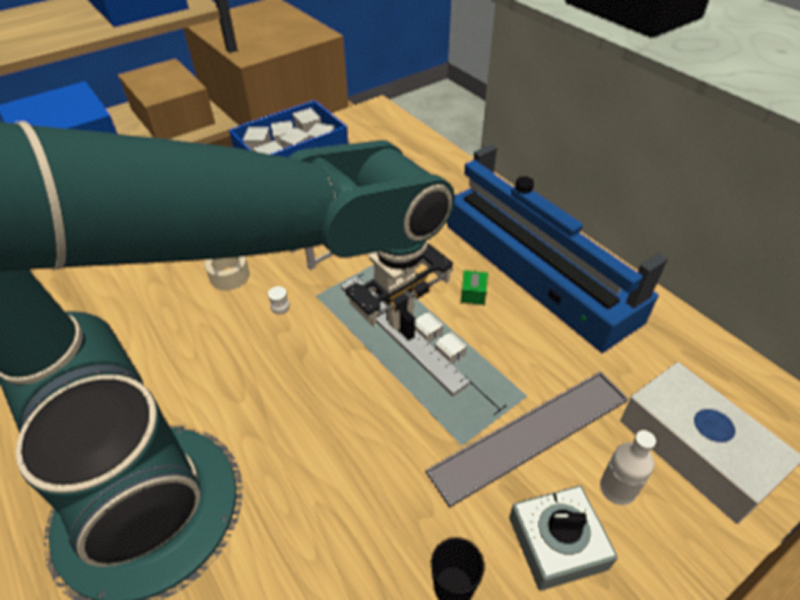

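The ruler at (430,350) is flush against the packs, with about 6.7 mm still to go. I'll finish the push slowly, then back off and check.

In the tool's units: 0.68 cm / 75 = 0.0091, 0.03 cm / 75 = 0.0004.

Request:
step_arm --series '[[[1, 0.002, 0.0001, 0, 0, 0, 0], [1, 0.004, 0.0001, 0, 0, 0, 0], [1, 0.006, 0.0003, 0, 0, 0, 0], [1, 0.0077, 0.0004, 0, 0, 0, 0], [1, 0.0091, 0.0004, 0, 0, 0, 0], [1, 0.0091, 0.0004, 0, 0, 0, 0], [1, 0.0091, 0.0004, 0, 0, 0, 0], [1, 0.0091, 0.0004, 0, 0, 0, 0]]]'

```text
clock: 31.2
eef_pos: [522.7, 51.1, 31.2]
tcp_rot: [[-0.046, 0.999, 0.0], [0.999, 0.046, 0.0], [0.0, 0.0, -1.0]]
force: [-0.4, 0.8, -2.7]
opening: 0.191
finger_force: 45.0
```

In the tool's units: 15 cm / 75 = 0.2, -13.5 cm / 75 = -0.18.

Request:
step_arm --series '[[[1, -0.004, -0.0001, 0, 0, 0, 0], [1, -0.0133, -0.0007, 0, 0, 0, 0], [1, -0.04, -0.0019, 0.0067, 0, 0, 0], [1, -0.08, -0.0037, 0.0533, 0, 0, 0], [1, -0.1333, -0.0063, 0.1067, 0, 0, 0], [1, -0.18, -0.008, 0.16, 0, 0, 0], [1, -0.18, -0.008, 0.2, 0, 0, 0], [1, -0.18, -0.008, 0.2, 0, 0, 0], [1, -0.18, -0.008, 0.2, 0, 0, 0]]]'

```text
clock: 32.1
eef_pos: [387.6, 45.1, 181.3]
tcp_rot: [[-0.046, 0.999, 0.002], [0.999, 0.046, 0.0], [0.0, 0.002, -1.0]]
force: [0.5, 0.1, -3.5]
opening: 0.191
finger_force: 45.0
```

```bash
python3 chk.py 7; python3 -c "
from h import *
s=env.observe();print(s['eef_pos'],s['force'],s['tcp_rot'].round(4).tolist())"
```

```text
[387.6  45.1 181.3] 32.1
top queue ((665.9508056640625, 358.6465148925781), (164.3494415283203, 56.82748794555664), 3.679720163345337) 893
top line x at y=30: 545.8 ang 2.83
  pack [570.6 -43.1] [42.6 42.7] ang 6.0 in line frame 21.1 mean [570.  -44.   30.7] edges [ 1.1 41.5] 206
  pack [567.4  20.9] [42.6 41.2] ang 3.9 in line frame 21.1 mean [567.2  21.2  30.4] edges [ 0.7 41.9] 207
  pack [561.8 144.9] [42.5 41.2] ang 1.9 in line frame 21.6 mean [560.8 144.8  30.2] edges [ 0.9 41.6] 210
  rulergrip None
side queue ((676.1377563476562, 358.1263732910156), (138.32589721679688, 58.1572151184082), 2.7061996459960938) 292
side line x at y=30: 544.1 ang 2.82
  pack [557.6 144.8] [42.6 46.9] ang 4.7 in line frame 19.1 mean [557.1 143.7  28.3] edges [-1.2 39.9] 145
  pack [565.   21.3] [44.8 45.1] ang 1.0 in line frame 20.4 mean [563.7  19.1  28.3] edges [-0.8 39.8] 169
  pack [567.7 -44.5] [42.9 44.2] ang 4.2 in line frame 19.9 mean [566.9 -45.5  28.5] edges [-0.9 40.6] 191
  rulergrip None
[387.34444108  45.07268247 179.57883987] [ 0.04083214  0.04514794 -2.52778212] [[-0.046, 0.9989, -0.002], [0.9989, 0.046, -0.0001], [-0.0, -0.002, -1.0]]
```

The packs' centres are at +21.1, +21.1 and +21.6 mm from the line in the top view, with faces on the line. Next I return the ruler to its tray.

In the tool's units: -12 cm / 75 = -0.16, 1.5 cm / 75 = 0.02, 0.7 rad / 4 = 0.175.

Request:
step_arm --series '[[[1, 0.0093, -0.0133, 0.0067, 0, 0, 0.0125], [1, 0.02, -0.0293, 0.0133, 0, 0, 0.03], [1, 0.0307, -0.0467, 0.02, 0, 0, 0.05], [1, 0.0413, -0.0667, 0.02, 0, 0, 0.07], [1, 0.0533, -0.0867, 0.02, 0, 0, 0.09], [1, 0.0667, -0.1067, 0.02, 0, 0, 0.11], [1, 0.0773, -0.1267, 0.02, 0, 0, 0.13], [1, 0.0867, -0.1467, 0.02, 0, 0, 0.15], [1, 0.0933, -0.16, 0.02, 0, 0, 0.1675], [1, 0.0933, -0.16, 0.02, 0, 0, 0.175]]]'

```text
clock: 33.2
eef_pos: [457.7, -75.7, 194.0]
tcp_rot: [[-0.679, 0.734, -0.004], [0.734, 0.679, 0.001], [0.003, -0.002, -1.0]]
force: [0.3, 0.4, -3.6]
opening: 0.191
finger_force: 45.0
```

In the tool's units: -18.6 cm / 75 = -0.248, -17.5 cm / 75 = -0.2333, 0.713 rad / 4 = 0.1783.

Request:
step_arm --series '[[[1, 0.0133, -0.02, 0, 0, 0, 0.0175], [1, 0.0267, -0.0467, 0, 0, 0, 0.0375], [1, 0.044, -0.0733, 0, 0, 0, 0.0575], [1, 0.0613, -0.1067, 0, 0, 0, 0.0775], [1, 0.08, -0.14, 0, 0, 0, 0.0975], [1, 0.1, -0.1733, 0, 0, 0, 0.12], [1, 0.12, -0.2067, 0, 0, 0, 0.1425], [1, 0.136, -0.2333, 0, 0, 0, 0.1625], [1, 0.144, -0.248, 0, 0, 0, 0.1783], [1, 0.144, -0.248, 0, 0, 0, 0.1783]]]'

```text
clock: 34.2
eef_pos: [565.9, -261.3, 194.1]
tcp_rot: [[-0.994, 0.112, -0.003], [0.112, 0.994, 0.001], [0.003, 0.001, -1.0]]
force: [-0.6, -0.1, -2.7]
opening: 0.19
finger_force: 45.0
```

Request:
step_arm --series '[[[1, 0, 0, 0, 0, 0, 0], [1, 0, 0, 0, 0, 0, 0], [1, 0, 0, 0, 0, 0, 0]]]'

```text
clock: 34.5
eef_pos: [565.6, -260.2, 196.2]
tcp_rot: [[-0.994, 0.112, 0.0], [0.112, 0.994, 0.0], [-0.0, 0.0, -1.0]]
force: [-0.2, 0.6, -2.6]
opening: 0.189
finger_force: 45.0
```

Run:
```python
from h import *
s=env.observe(); p=s["eef_pos"]; print(p.round(1),s["tcp_rot"].round(4).tolist(),s["opening"],s["force"])
for n in("top","side"):
    im,W=snap(n,n+"8.png")
    zb=p[2]-16
    m=(np.abs(W[...,2]-zb)<6)&(np.abs(W[...,1]-p[1])<60)&(np.abs(W[...,0]-p[0])<200)
    P=W[m]; print(n,zb,cv2.minAreaRect(P[:,:2].astype(np.float32)),P.mean(0).round(1),m.sum())
    A=np.c_[P[:,:2],np.ones(len(P))]; print(np.linalg.lstsq(A,P[:,2],rcond=None)[0])
    im=im.astype(int)
    # tray outline at z~12
    m=(np.abs(W[...,2]-8)<8)&(np.abs(W[...,1]+250)<60)&(np.abs(W[...,0]-560)<200)&(im[...,0]-im[...,2]<25)
    P=W[m]; print(" tray",cv2.minAreaRect(P[:,:2].astype(np.float32)),m.sum())
```

```text
[ 565.6 -260.2  196.2] [[-0.9937, 0.112, 0.0001], [0.112, 0.9937, 0.0001], [-0.0001, 0.0001, -1.0]] 0.1887261802036585 [-0.24819721  0.62528513 -2.63024423]
top 180.18779946640825 ((689.5367431640625, -258.7218017578125), (28.137815475463867, 104.29179382324219), 69.51836395263672) [ 700.1 -264.7  181.1] 215
[-2.43717936e-03 -5.25603427e-02  1.68865469e+02]
 tray ((607.8619384765625, -226.61375427246094), (71.1880874633789, 301.7304992675781), 70.64580535888672) 600
side 180.18779946640825 ((564.3297119140625, -261.73138427734375), (42.745635986328125, 340.645751953125), 83.86613464355469) [ 500.8 -257.6  179.5] 1433
[3.56495883e-03 1.70503130e-02 1.82117443e+02]
 tray ((560.5775756835938, -244.9239501953125), (90.7817153930664, 368.37152099609375), 85.17314910888672) 3213
```

In the tool's units: -16.2 cm / 75 = -0.216, -15.9 cm / 75 = -0.212.

Request:
step_arm --series '[[[1, 0, 0, -0.04, 0, 0, 0], [1, 0, 0, -0.0867, 0, 0, 0], [1, 0, 0, -0.1333, 0, 0, 0], [1, 0, 0, -0.1733, 0, 0, 0], [1, 0, 0, -0.1933, 0, 0, 0], [1, 0, 0, -0.204, 0, 0, 0], [1, 0, 0, -0.212, 0, 0, 0], [1, 0, 0, -0.216, 0, 0, 0], [1, 0, 0, -0.216, 0, 0, 0], [1, 0, 0, -0.216, 0, 0, 0]]]'

```text
clock: 35.6
eef_pos: [566.1, -260.9, 34.9]
tcp_rot: [[-0.994, 0.111, 0.001], [0.111, 0.994, -0.0], [-0.001, -0.0, -1.0]]
force: [1.0, 2.7, -3.7]
opening: 0.195
finger_force: 45.0
```

In the tool's units: 14 cm / 75 = 0.1867, 12 cm / 75 = 0.16.

Request:
step_arm --series '[[[-0.6, 0, 0, 0, 0, 0, 0], [-0.6, 0, 0, 0, 0, 0, 0], [-0.6, 0, 0, 0, 0, 0, 0], [-0.6, 0, 0, 0, 0, 0, 0], [-0.6, 0, 0, 0, 0, 0, 0], [-0.6, 0, 0, 0.0267, 0, 0, 0], [-0.6, 0, 0, 0.0667, 0, 0, 0], [-0.6, 0, 0, 0.12, 0, 0, 0], [-0.6, 0, 0, 0.16, 0, 0, 0], [-0.6, 0, 0, 0.1867, 0, 0, 0]]]'

```text
clock: 36.6
eef_pos: [566.1, -261.1, 177.0]
tcp_rot: [[-0.994, 0.112, 0.002], [0.112, 0.994, -0.001], [-0.002, -0.001, -1.0]]
force: [0.2, 0.5, -0.3]
opening: 0.799
finger_force: 0.0
```

Request:
step_arm --series '[[[-0.6, -0.0667, 0.0267, 0.0267, 0, 0, 0], [-0.6, -0.1333, 0.0667, 0.0267, 0, 0, 0], [-0.6, -0.2, 0.12, 0.0267, 0, 0, 0], [-0.6, -0.24, 0.1733, 0.0267, 0, 0, 0], [-0.6, -0.24, 0.24, 0.0267, 0, 0, 0], [-0.6, -0.24, 0.24, 0.0267, 0, 0, 0]]]'

```text
clock: 37.2
eef_pos: [384.3, -78.8, 194.6]
tcp_rot: [[-0.994, 0.111, 0.002], [0.111, 0.994, -0.0], [-0.002, 0.0, -1.0]]
force: [0.8, 0.5, 0.5]
opening: 0.801
finger_force: 0.0
```

```bash
python3 chk.py 9
python3 - <<'E'
from h import *
for n in("top","side"):
    W=np.load(n+"W.npy"); im=cv2.imread(n+"raw.png")
    print(n,"bar",box(W,(560,-255),18,190,4.5),"dial",box(W,(469,-405),94,35,8),"timer",box(W,(469,-405),50,90,5))
    # mark: dark pixels in ring 40..52 mm about axis on box top
    d=box(W,(469,-405),94,35,8)[0]; t=box(W,(469,-405),50,90,5)[0]
    for c in(d,t):
        r=np.hypot(W[...,0]-c[0],W[...,1]-c[1]); a=np.degrees(np.arctan2(W[...,1]-c[1],W[...,0]-c[0]))
        g=im.max(2).astype(float); m=(r>40)&(r<52)&(np.abs(W[...,2]-50)<6)
        w=np.clip(np.median(g[m])-25-g,0,None)*m
        h,e=np.histogram(a[m],bins=np.arange(-180,181,6),weights=w[m])
        print(c,[(int(x),int(y)) for x,y in zip(e,h) if y>25])
        q=m&(np.abs(a-61)<9); print(" mark ang",(w*np.nan_to_num(a))[q].sum()/w[q].sum())
    # pointer: bright pixels on top of the bar
    c=d; r=np.hypot(W[...,0]-c[0],W[...,1]-c[1]); m=(r<26)&(np.abs(W[...,2]-94)<6); g=im.max(2)
    q=m&(g>np.percentile(g[m],85)); print(" pointer",(W[q][:,:2]-c).mean(0),q.sum())
E
```

```text
[384.3 -78.8 194.6] 37.2
top queue ((666.6700439453125, 357.99432373046875), (164.47657775878906, 57.085567474365234), 2.560375690460205) 875
top line x at y=30: 545.9 ang 2.78
  pack [571.1 -43.9] [42.4 42.2] ang 2.9 in line frame 21.6 mean [570.4 -44.1  30.6] edges [ 1.1 42.2] 211
  pack [568.1  20.9] [42.4 41.4] ang 4.2 in line frame 21.7 mean [567.4  21.1  30.3] edges [ 0.9 41.6] 205
  pack [561.9 145. ] [43.2 42.1] ang 2.9 in line frame 21.6 mean [560.8 144.8  30.3] edges [ 0.9 41.6] 207
  rulergrip (array([ 567.8, -262.4]), array([18.7, 70.3]), 86.2, array([ 567.3, -261.6,   75.7]), 177)
side line x at y=30: 543.4 ang 3.02
  pack [578.5  14.4] [53.1 27.9] ang 55.8 in line frame 34.2 mean [573.7  12.   28.1] edges [ 9.1 42. ] 71
  pack [567.9 -44.4] [43.4 43.3] ang 0.5 in line frame 20.5 mean [567.  -45.4  28.5] edges [-0.6 41.1] 190
  rulergrip (array([ 565.1, -263.2]), array([18.7, 70.6]), 83.7, array([ 562.7, -264.6,   73.4]), 222)
top bar (array([ 615.4, -269.6]), array([ 47.8, 258.4]), 84.9, array([ 621.4, -267.5,   18.5]), 845) dial (array([ 470.4, -405.8]), array([14.6, 4
[... 624 characters left out ...]
6.9, -405.8]), array([14.2, 45.2]), 53.0, array([ 466.3, -406.6,   92.3]), 160) timer (array([ 467., -406.]), array([110. , 109.9]), 69.7, array([ 462.2, -409.7,   49.8]), 1861)
[ 466.9 -405.8] [(-132, 36), (-126, 132), (-120, 296), (-114, 308), (-108, 209), (-102, 148), (-96, 35), (-6, 37), (0, 65), (54, 967), (60, 145), (144, 99), (150, 122), (156, 243), (162, 137), (168, 133), (174, 46)]
 mark ang 58.45585077758266
[ 467. -406.] [(-132, 95), (-126, 129), (-120, 296), (-114, 308), (-108, 209), (-102, 148), (-96, 35), (-6, 37), (0, 65), (54, 860), (60, 252), (144, 99), (150, 122), (156, 243), (162, 137), (168, 48), (174, 46)]
 mark ang 58.68571461070215
 pointer [-2.91258109  4.49070023] 22
```

View pics/side9.png

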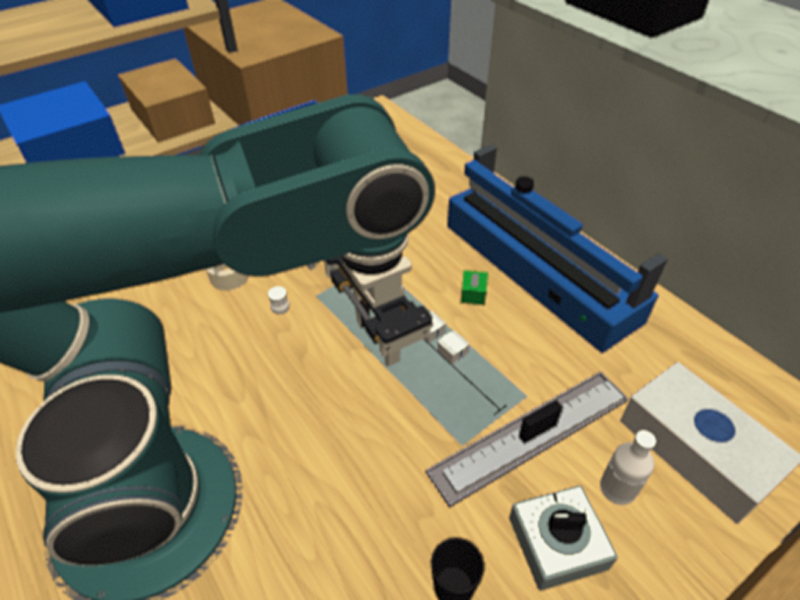

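The ruler lies flat in its tray at (540,425), and the row and the queue are fine. Timer geometry gives the mark at 59.4° and the pointer at 142.9°, so the turn is 83.5° clockwise. Before turning I'll check clearance to the bottle.

Run:
```python
from h import *
for n in("top","side"):
    W=np.load(n+"W.npy")
    m=(np.abs(W[...,0]-600)<80)&(np.abs(W[...,1]+410)<70)&(W[...,2]>105)
    P=W[m]; print(n,P.min(0).round(),P.max(0).round(),P.mean(0).round(1),m.sum())
    q=P[P[:,2]>138]; print(q.min(0).round(),q.max(0).round())
```

```text
top [ 585. -420.  105.] [ 624. -378.  157.] [ 602.3 -396.4  128.4] 217
[ 593. -413.  138.] [ 617. -388.  157.]
side [ 583. -421.  105.] [ 619. -382.  152.] [ 597.6 -402.8  128.9] 334
[ 589. -414.  138.] [ 617. -389.  152.]
```

In the tool's units: -32.7 cm / 75 = -0.436, -31 cm / 75 = -0.4133, -0.536 rad / 4 = -0.134.

Request:
step_arm --series '[[[-0.6, 0.0133, -0.0533, 0, 0, 0, -0.015], [-0.6, 0.0267, -0.12, 0, 0, 0, -0.0325], [-0.6, 0.04, -0.1867, 0, 0, 0, -0.055], [-0.6, 0.06, -0.2467, 0, 0, 0, -0.075], [-0.6, 0.08, -0.3067, 0, 0, 0, -0.095], [-0.6, 0.0973, -0.3667, 0, 0, 0, -0.115], [-0.6, 0.1107, -0.4133, 0, 0, 0, -0.134], [-0.6, 0.1107, -0.436, 0, 0, 0, -0.134], [-0.6, 0.1107, -0.436, 0, 0, 0, -0.134], [-0.6, 0.1107, -0.436, 0, 0, 0, -0.134]]]'

```text
clock: 38.3
eef_pos: [468.4, -407.7, 193.9]
tcp_rot: [[-0.798, 0.603, -0.0], [0.603, 0.798, 0.001], [0.001, 0.0, -1.0]]
force: [0.2, 0.7, -0.9]
opening: 0.802
finger_force: 0.0
```

In the tool's units: -12.3 cm / 75 = -0.164, -11.3 cm / 75 = -0.1507.

Request:
step_arm --series '[[[-0.6, -0.0013, 0.0013, -0.04, 0, 0, 0], [-0.6, -0.0013, 0.0013, -0.08, 0, 0, 0], [-0.6, -0.0013, 0.0013, -0.12, 0, 0, 0], [-0.6, -0.0013, 0.0013, -0.1507, 0, 0, 0], [-0.6, -0.0013, 0.0013, -0.164, 0, 0, 0], [-0.6, -0.0013, 0.0013, -0.164, 0, 0, 0], [-0.6, -0.0013, 0.0013, -0.164, 0, 0, 0]]]'

```text
clock: 39.0
eef_pos: [468.2, -406.8, 72.6]
tcp_rot: [[-0.798, 0.603, 0.001], [0.603, 0.798, -0.001], [-0.002, -0.0, -1.0]]
force: [-0.0, -0.2, 0.5]
opening: 0.797
finger_force: 0.0
```

Request:
step_arm --series '[[[1, 0, 0, 0, 0, 0, 0], [1, 0, 0, 0, 0, 0, 0], [1, 0, 0, 0, 0, 0, 0], [1, 0, 0, 0, 0, 0, 0], [1, 0, 0, 0, 0, 0, 0], [1, 0, 0, 0, 0, 0, 0], [1, 0, 0, 0, 0, 0, 0], [1, 0, 0, 0, 0, 0, 0]]]' --grip_force 30

```text
clock: 39.8
eef_pos: [468.5, -405.9, 71.2]
tcp_rot: [[-0.797, 0.603, 0.002], [0.603, 0.797, 0.002], [0.0, 0.003, -1.0]]
force: [17.8, 25.0, 2.1]
opening: 0.163
finger_force: 15.0
```

In the tool's units: 0.08 cm / 75 = 0.0011, 0.06 cm / 75 = 0.0008.

Request:
step_arm --series '[[[1, 0.0008, 0.0011, 0, 0, 0, 0], [1, 0.0008, 0.0011, 0, 0, 0, 0], [1, 0.0008, 0.0011, 0, 0, 0, 0]]]'

```text
clock: 40.1
eef_pos: [469.1, -405.1, 71.2]
tcp_rot: [[-0.798, 0.603, 0.001], [0.603, 0.798, 0.002], [0.0, 0.002, -1.0]]
force: [5.1, 7.4, 1.4]
opening: 0.151
finger_force: 30.0
```

In the tool's units: 0.03 cm / 75 = 0.0004, 0.02 cm / 75 = 0.0003, -0.5 rad / 4 = -0.125.

Request:
step_arm --series '[[[1, 0.0003, 0.0004, 0, 0, 0, -0.0125], [1, 0.0003, 0.0004, 0, 0, 0, -0.03], [1, 0.0003, 0.0004, 0, 0, 0, -0.05], [1, 0.0003, 0.0004, 0, 0, 0, -0.07], [1, 0.0003, 0.0004, 0, 0, 0, -0.09], [1, 0.0003, 0.0004, 0, 0, 0, -0.11], [1, 0.0003, 0.0004, 0, 0, 0, -0.125], [1, 0.0003, 0.0004, 0, 0, 0, -0.125]]]'

```text
clock: 40.9
eef_pos: [468.6, -405.4, 71.2]
tcp_rot: [[-0.41, 0.912, 0.0], [0.912, 0.41, 0.001], [0.001, 0.0, -1.0]]
force: [0.6, 4.1, 1.1]
opening: 0.149
finger_force: 30.0
```

In the tool's units: -0.94 rad / 4 = -0.235.

Request:
step_arm --series '[[[1, 0, 0, 0, 0, 0, -0.02], [1, 0, 0, 0, 0, 0, -0.045], [1, 0, 0, 0, 0, 0, -0.07], [1, 0, 0, 0, 0, 0, -0.095], [1, 0, 0, 0, 0, 0, -0.12], [1, 0, 0, 0, 0, 0, -0.145], [1, 0, 0, 0, 0, 0, -0.17], [1, 0, 0, 0, 0, 0, -0.195], [1, 0, 0, 0, 0, 0, -0.22], [1, 0, 0, 0, 0, 0, -0.235]]]'

```text
clock: 41.9
eef_pos: [467.5, -405.4, 71.1]
tcp_rot: [[0.496, 0.868, -0.003], [0.868, -0.496, 0.001], [-0.0, -0.003, -1.0]]
force: [-10.8, 7.3, 7.2]
opening: 0.149
finger_force: 30.0
```

In the tool's units: -0.016 rad / 4 = -0.004.

Request:
step_arm --series '[[[1, 0, 0, 0, 0, 0, -0.004], [1, 0, 0, 0, 0, 0, -0.004], [1, 0, 0, 0, 0, 0, -0.004], [1, 0, 0, 0, 0, 0, -0.004]]]'

```text
clock: 42.3
eef_pos: [467.5, -405.3, 71.1]
tcp_rot: [[0.506, 0.862, -0.003], [0.862, -0.506, 0.001], [-0.0, -0.003, -1.0]]
force: [-9.5, 6.7, 7.4]
opening: 0.144
finger_force: 30.0
```

In the tool's units: 12 cm / 75 = 0.16, -0.04 cm / 75 = -0.0005, -0.003 rad / 4 = -0.0008.

Request:
step_arm --series '[[[1, -0.0005, 0.0003, 0, 0, 0, -0.0008], [1, -0.0005, 0.0003, 0, 0, 0, -0.0008], [-0.6, -0.0005, 0.0003, 0, 0, 0, -0.0008], [-0.6, -0.0005, 0.0003, 0, 0, 0, -0.0008], [-0.6, -0.0005, 0.0003, 0, 0, 0, -0.0008], [-0.6, -0.0005, 0.0003, 0, 0, 0, -0.0008], [-0.6, -0.0005, 0.0003, 0.0267, 0, 0, -0.0008], [-0.6, -0.0005, 0.0003, 0.0667, 0, 0, -0.0008], [-0.6, -0.0005, 0.0003, 0.12, 0, 0, -0.0008], [-0.6, -0.0005, 0.0003, 0.16, 0, 0, -0.0008]]]'

```text
clock: 43.3
eef_pos: [468.3, -405.7, 193.5]
tcp_rot: [[0.51, 0.86, 0.001], [0.86, -0.51, -0.001], [-0.0, 0.001, -1.0]]
force: [0.6, -0.5, -0.1]
opening: 0.776
finger_force: 0.0
```

In the tool's units: 32 cm / 75 = 0.4267, 27 cm / 75 = 0.36.

Request:
step_arm --series '[[[-0.6, -0.0533, 0.0533, 0, 0, 0, 0], [-0.6, -0.1067, 0.1067, 0.0133, 0, 0, 0], [-0.6, -0.1333, 0.16, 0.0267, 0, 0, 0], [-0.6, -0.1333, 0.2267, 0.04, 0, 0, 0], [-0.6, -0.1333, 0.2933, 0.0533, 0, 0, 0], [-0.6, -0.1333, 0.36, 0.0667, 0, 0, 0], [-0.6, -0.1333, 0.4267, 0.08, 0, 0, 0], [-0.6, -0.1333, 0.4267, 0.08, 0, 0, 0]]]'

```text
clock: 44.1
eef_pos: [368.0, -82.3, 252.8]
tcp_rot: [[0.507, 0.862, 0.003], [0.862, -0.507, -0.0], [0.001, 0.003, -1.0]]
force: [0.7, -1.1, -0.4]
opening: 0.804
finger_force: 0.0
```

```bash
python3 chk.py 10
python3 - <<'E'
from h import *
for n in("top","side"):
    W=np.load(n+"W.npy"); print(n,"dial",box(W,(469,-405),94,35,8),"spray",np.nanmax(W[(np.abs(W[...,0]-600)<40)&(np.abs(W[...,1]+400)<40)][:,2]))
    for xy in [(697,46.6)]: print(" green",box(W,xy,42))
    print(" pot",box(W,(359,241),45,35,6))
im=cv2.imread('topraw.png')[150:235,380:460]
cv2.imwrite('pics/dialc2.png',cv2.resize(im,None,fx=7,fy=7,interpolation=cv2.INTER_CUBIC))
E
```

```text
[368.  -82.3 252.8] 44.1
top queue ((665.2744140625, 358.371337890625), (166.4250030517578, 56.9719123840332), 3.996093511581421) 889
top line x at y=30: 545.8 ang 2.81
  pack [571.3 -44. ] [42.6 42.7] ang 2.8 in line frame 21.8 mean [570.5 -44.1  30.6] edges [ 1.2 41.6] 208
  pack [568.4  20.9] [42.9 41.4] ang 4.2 in line frame 22.1 mean [567.5  21.3  30.4] edges [ 1.  41.5] 204
  pack [561.9 144.6] [41.8 41.2] ang 0.6 in line frame 21.7 mean [561.  144.7  30.2] edges [ 1.  41.4] 209
  rulergrip (array([ 568.4, -262.8]), array([19.3, 70.3]), 82.2, array([ 567.4, -261.7,   75.7]), 175)
side queue ((733.8176879882812, 335.10260009765625), (11.978458404541016, 3.1613898277282715), 14.786030769348145) 4
side line x at y=30: 543.9 ang 3.08
  pack [564.   21.1] [44.3 45. ] ang 5.2 in line frame 19.5 mean [563.7  19.2  28.2] edges [-0.2 41. ] 171
  pack [567.8 -44.8] [43.4 43.2] ang 4.0 in line frame 19.8 mean [566.6 -45.1  28.6] edges [-0.9 40.5] 190
  rulergrip (array([ 564.7, -263.5]), array([18.3, 70.2]), 85.0, array([ 562.2, -264.6,   73.5]), 225)
top dial (array([ 470.3, -405.3]), array([44.7, 14.1]), 59.4, array([ 469.8, -404.2,   93.9]), 95) spray 156.6869912407726
 green (array([698.5,  46.6]), array([56.1, 50.5]), 43.8, array([698.1,  46.8,  42.6]), 326)
 pot (array([364.4, 246.4]), array([32.1, 32.2]), 47.9, array([364.1, 246.2,  44.9]), 115)
side dial (array([ 466.8, -406.1]), array([44.3, 14.7]), 60.4, array([ 465.8, -406.7,   92.2]), 158) spray 152.98565432324244
 green (array([695.2,  46. ]), array([59.6, 49.8]), 46.1, array([694.1,  45. ,  40.3]), 221)
 pot (array([361. , 245.3]), array([34.1, 30.2]), 62.9, array([360.2, 243.7,  42.8]), 82)
```

View pics/dialc2.png

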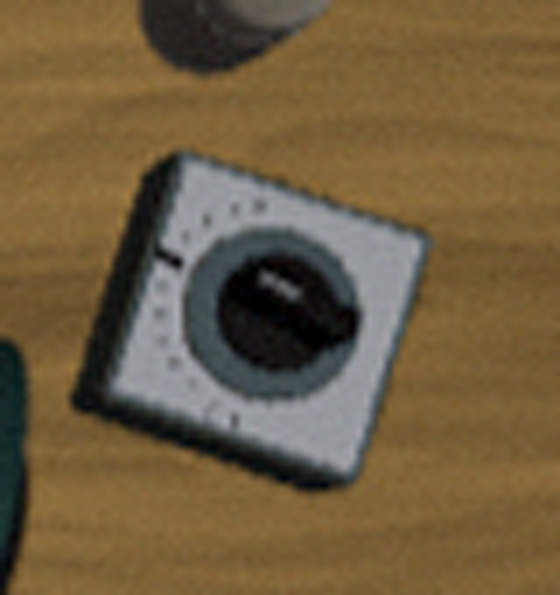

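View pics/top10.png

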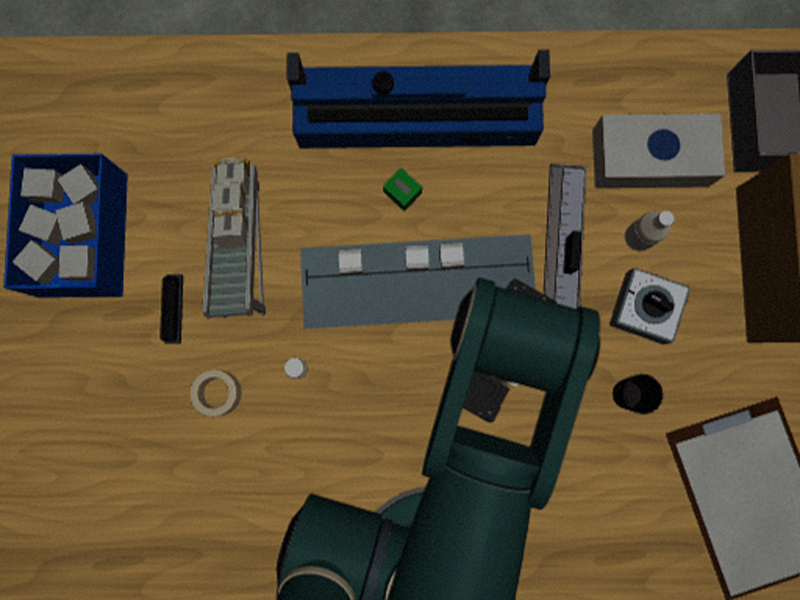

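The pointer is in line with the thick mark: bar at 59.4–60.4°, mark at about 59.4°. All three cartons are queued at (230,200) and the row sits on the line. The ruler is in its tray and the other things are undisturbed.

```bash
python3 -c "
from bench import env
print(env.sign_off())"
```

```text
the job is handed in; nothing more can be done
None
```

The job is done and handed in: the three cartons are queued at the stop, the three packs are in a row within about 1 mm of the line, the straightedge is flat in its tray, and the dial was turned to the thick mark last.

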